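# Fetch the price sign from behind the jars

### The job

The little price sign has ended up behind the honey jar, the salt shaker and the spice jar. Move all three off their pale wooden board and stand them on the dark side board, leaving the sign alone meanwhile; with them standing there, stand the price sign upright on the middle of the round cork coaster and let go of it, and only then put each of the three back upright on the very spot of the wooden board it came from. Knock nothing over, and leave the jam jar, the pepper mill and the pen where they are.

Things in the scene. Friction and masses are not known exactly. Their poses are not given: they have to be found in the camera images.
- honey_jar_center (a point): Centre, half-way up, of the squat glass jar with a flat red lid: 58 to 62 mm across, 86 mm tall, near enough round and straight-sided up to the lid; stands upright on the wooden board at the start, z axis up.
- salt_shaker_center (a point): Centre, half-way up, of the slim grey-and-clear salt shaker with a domed cap: 44 mm across (cap 34 mm, from 66 mm up), 90 mm tall; stands on the wooden board at the start, z axis up.
- cocoa_center (a point): Centre, half-way up, of the slim round spice jar with a tall dark-brown lid: 43 mm across, 96 mm tall; stands on the wooden board at the start, z axis up.
- sign_center (a point): Centre, 29 mm above its underside, of the price sign: a wooden block 22 mm (its x) by 50 mm (its y), 18 mm high, with a thin dark card (6 mm by 62 mm) rising from it, 58 mm tall in all; take the block low down, across the 22 mm (along its x) with the card between the fingers. It stands on the table about 73 mm behind the row of jars, x axis pointing away from the robot.
- jar_board: Pale wooden board, fixed, 75 mm (its x) by 195 mm (its y, about crosswise to the robot) by 8 mm thick; origin at the centre of its underside. The honey jar, salt shaker and spice jar stand along its y axis, centres 62 mm apart, in any order; take them across (along its x), since the gaps between them are only 9 to 19 mm.
- side_board: Dark metal side board, fixed, empty at the start, same size as the wooden board: 75 mm (its x) by 195 mm (its y) by 8 mm thick; origin at the centre of its underside. There is room on it for the three, 62 mm apart along its y axis.
- coaster: Round cork coaster, fixed, 72 mm across, 6 mm thick, at the back near the middle; origin at the centre of its underside.
- jam_jar_center (a point): Bystander: centre of the glass jar with a pale metal lid, 62 mm across, 99 mm tall, at the back left.
- pepper_mill_center (a point): Bystander: centre of the tall wooden pepper mill, 58 mm across, 150 mm tall, at the back right.
- chalk_pen_center (a point): Bystander: centre of the white and blue pen, 17 mm thick, 135 mm long (its y), lying crosswise at the back in the middle.
There are look-alikes about, which are no part of the job. What is shaped like the part that bears salt_shaker_center but blue is not meant.

How it is judged (in metres and radians):
On the way, in this order (a step that is already met when the one before it is completed fails the run):
1. the honey jar, salt shaker and spice jar all stand upright on the dark side board, the sign still untouched where it was (x of honey_jar_center in the frame of side_board between -0.038 and 0.038 m and y of honey_jar_center in the frame of side_board between -0.098 and 0.098 m and z of honey_jar_center in the frame of side_board between 0.046 and 0.056 m and angle between each of honey_jar_center, salt_shaker_center, cocoa_center's own z axis and vertical below 0.12 rad and x of salt_shaker_center in the frame of side_board between -0.038 and 0.038 m and y of salt_shaker_center in the frame of side_board between -0.098 and 0.098 m and z of salt_shaker_center in the frame of side_board between 0.048 and 0.058 m and x of cocoa_center in the frame of side_board between -0.038 and 0.038 m and y of cocoa_center in the frame of side_board between -0.098 and 0.098 m and z of cocoa_center in the frame of side_board between 0.051 and 0.061 m and distance of sign_center from where it was at the start of the episode below 0.012 m), for 0.2 s.
2. the price sign stands upright and released on the cork coaster while the three still stand on the side board (x of honey_jar_center in the frame of side_board between -0.038 and 0.038 m and y of honey_jar_center in the frame of side_board between -0.098 and 0.098 m and z of honey_jar_center in the frame of side_board between 0.046 and 0.056 m and angle between each of honey_jar_center, salt_shaker_center, cocoa_center, sign_center's own z axis and vertical below 0.12 rad and x of salt_shaker_center in the frame of side_board between -0.038 and 0.038 m and y of salt_shaker_center in the frame of side_board between -0.098 and 0.098 m and z of salt_shaker_center in the frame of side_board between 0.048 and 0.058 m and x of cocoa_center in the frame of side_board between -0.038 and 0.038 m and y of cocoa_center in the frame of side_board between -0.098 and 0.098 m and z of cocoa_center in the frame of side_board between 0.051 and 0.061 m and horizontal distance between sign_center and coaster below 0.015 m and z of sign_center in the frame of coaster between 0.03 and 0.04 m and linear speed of sign below 0.02 m/s and contact force between the fingers and sign below 0.1 N), for 0.2 s.
At the end, for the whole second after the job is handed in: The price sign stands upright (within 0.12 rad) on the coaster, its centre within 15 mm of the coaster's; honey jar, salt shaker and spice jar each stand upright (within 0.12 rad) on the wooden board within 15 mm of where that one stood at the start; all at rest and released (horizontal distance between sign_center and coaster below 0.015 m and angle between each of sign_center, honey_jar_center, salt_shaker_center, cocoa_center's own z axis and vertical below 0.12 rad and z of sign_center in the frame of coaster between 0.03 and 0.04 m and linear speed of each of sign, the_honey_jar, the_salt_shaker, the_cocoa below 0.02 m/s and distance of each of honey_jar_center, salt_shaker_center, cocoa_center from where it was at the start of the episode below 0.015 m); the robot touches nothing.
It fails at once if a jar, the shaker, the sign or the pepper mill is knocked over (angle between any of honey_jar_center, salt_shaker_center, cocoa_center, sign_center, jam_jar_center, pepper_mill_center's own z axis and vertical above 0.6 rad).
It fails at once if the jam jar, the pepper mill or the pen is moved by more than 20 mm (distance of any of jam_jar_center, pepper_mill_center, chalk_pen_center from where it was at the start of the episode above 0.02 m).
It also fails if it takes over 131 s, if anything falls off the work surface, if the arm or the gripper's body presses on something with over 40 N, if the wrist force passes 120 N, or if a joint passes its speed limit or range.

### The arm

A 6-joint arm with a two-finger parallel gripper is mounted at the origin on a cart in front of the work surface, level with it; the furniture and walls round the work are solid. World frame = base frame: x ahead of the robot, y to its left, z up, the work surface at z = 0. Lengths are in m, angles in degrees, forces in N, time in s.
With the tool pointing down it reaches from about 0.35 to 0.875 m from the base axis. Payload 4.2 kg.
Tool frame: the origin (TCP) lies at the very end of the fingers, on their centre line; the grasp point (between the pads) lies 19 mm behind it (tcp_to_grasp is the z of the grasp point in the tool frame, in m); z points along the fingers, y is the direction in which the jaws open and shut (so a half turn about z gives the same grasp; the last joint's range is limited). The gripper opens to 87 mm and grips with 3 to 60 N. Pads are 19 mm wide; open, the fingers measure 117 mm over their backs; the gripper's body (75 mm by 190 mm) begins 51 mm behind the grasp point.
Start: joints at [81.738, 22.042, 0.453, 0, -68.411, -14.817], TCP at [0.245, 0.575, 0.223] pointing down, gripper open.
Joint ranges: [-179.83, 179.83], [-69.29, 118.12], [-61.27, 80.66], [-181.25, 117.63], [-171.15, -9.14], [-177.46, 177.46]. Speed limits (degrees/s): [159.86, 159.86, 180, 180, 180, 180].

### API

Orientations are given as a 3x3 rotation matrix whose columns are the frame's x, y, z axes.
In Python, from station import sense, capture, camera_params, finish_job, tcp_to_grasp gives the robot as it stands.
- The arm moves only by the shell command python3 -m inch 'ROWS'. ROWS is JSON, a list of rows, each an object of numbers: "jaw": the closure in counts, from 0 (fully open) to 255 (shut); "x", "y", "z": the shift along the world's x, y, z normalised to -1 to 1, where 1 is 0.06 m; "ax", "ay", "az": the turn, a rotation vector about the world's x, y, z normalised to -1 to 1, where 1 is 10 degrees. A call has 1 to 12 rows; each row shifts and turns the pose as measured when the row begins; what a row does not reach is not made up. A row lasts 1/8 s, in which the tool goes at most 62.5 mm and 10.7 degrees, less where a joint would pass 70% of its speed; a pose out of reach is approached as far as the arm can. A call with a number of a shift or a turn outside -1 to 1 is refused whole. A call with a gripper value outside its range is refused whole. The fingers move at their own pace and stop on an object; the grip force is fixed at half the most. Time passes only in rows, so rows that do not move let the fingers close. It gives the time, the measured TCP pose, the force and the opening at its end, in the units of the state.
- sense(): the state, without advancing time (a new reading comes with each control period).
- capture(name): name is "side" or "top" or "wrist"; returns the picture (480x640x3 uint8, red, green, blue); there is no depth.
- camera_params(name): a dict with "vfov" (degrees; the focal length in pixels is half the picture's height over the tangent of half this angle, whatever the lens; pixels are square), "cx", "cy" (the principal point, pixels), "R" (3x3) and "t" (3): a world point X has camera coordinates R X + t. Camera axes: x right, y down, z forward; pixel columns grow to the right and rows downward; lengths in m; the calibration is good to about 2 mm. A picture is of the moment at which its call begins: read the wrist's pose just before it. camera_params takes no time and is no camera call; for the wrist camera it gives the pose at the moment of the call.
- finish_job(): hands the job in, once; it reports no verdict.
The state is a dict: "time_s": time; "joints": joint angles; "joint_velocities": joint speeds; "effort": joint torques, N m; "tcp_pos": TCP position; "ee_rot": TCP orientation; "wrist_force": force on the tool from outside, world axes, zero at the start; "moment": the same for the moment, N m; "gripper_width": opening from 0.0 (shut) to 1.0 (fully open).
Only numpy, scipy, OpenCV 4.12 (cv2) and the standard library are available. Lean on these libraries where they do the work, as an engineer would, in place of code of your own. Each camera call takes 0.05 s, during which the arm holds its last target.

## Working session

There is one attempt and no reset: what is moved stays moved. The work goes in short steps, Python scripts to look and compute and a shell command to move; the robot and the scene stay as the last step left them, time stands still between calls to the robot, and variables do not carry over. Pictures are saved under pics/ and viewed, and the job is handed in when it is done.

```bash
mkdir -p pics; ls; python3 - <<'E'
from station import *
import cv2
s=sense();print(s)
print(tcp_to_grasp)
for n in("side","top","wrist"):
    p=camera_params(n);print(n,p)
    cv2.imwrite(f"pics/{n}0.png",cv2.cvtColor(capture(n),cv2.COLOR_RGB2BGR))
E
```

```text
pics
{'time_s': 0.0, 'joints': array([ 8.17386781e+01,  2.20905293e+01,  3.79541984e-01, -2.99060215e-02,
       -6.84099816e+01, -1.48166369e+01]), 'joint_velocities': array([ 0.03394739, -0.03480291, -0.03987615,  0.18572595,  0.06866499,
        0.03986018]), 'effort': array([ 2.36120641e-04, -3.90668750e+01,  1.87408215e+01,  4.21988055e+00,
        1.11978175e-02, -1.78773894e-04]), 'tcp_pos': array([0.24473089, 0.57443891, 0.22145804]), 'ee_rot': array([[ 9.19896883e-01, -3.92159548e-01, -7.83664412e-04],
       [-3.92160324e-01, -9.19894669e-01, -2.01961021e-03],
       [ 7.11207134e-05,  2.16515523e-03, -9.99997654e-01]]), 'wrist_force': array([ 0.29276387, -0.11345164,  0.04130998]), 'moment': array([-0.046767  , -0.03733853,  0.02449056]), 'gripper_width': 1.0031258978902955}
-0.0187
side {'vfov': 56.65569937214628, 'cx': 310.64992735394384, 'cy': 244.56129312529126, 'R': array([[ 0.97657124, -0.21496994,  0.00982518],
       [-0.10619271, -0.52112037, -0.84685103],
       [ 0.18716762,  0.825967  , -0.53173941]]), 't': array([-0.61067023,  0.19427427,  0.65277411])}
top {'vfov': 44.90385665239248, 'cx': 312.3555488803014, 'cy': 236.03021229270698, 'R': array([[ 0.0214498 , -0.99974986, -0.00633417],
       [-0.99762809, -0.02098892, -0.06555654],
       [ 0.06540719,  0.00772532, -0.99782875]]), 't': array([0.15415371, 0.65587322, 0.96701211])}
wrist {'vfov': 65.69337394563686, 'cx': 313.42281752525435, 'cy': 242.61263684030365, 'R': array([[-0.3923538 , -0.91980764,  0.00352205],
       [-0.88420222,  0.37821555,  0.27411573],
       [-0.25346584,  0.10443614, -0.96169026]]), 't': array([ 0.62475813, -0.03390531,  0.3925955 ])}
```

View pics/top0.png

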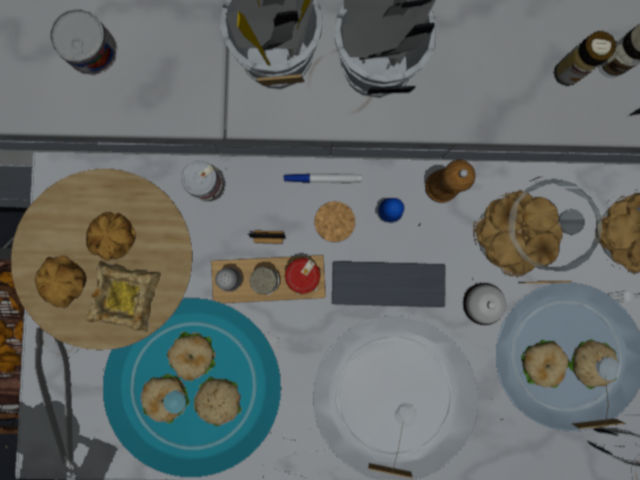

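View pics/side0.png

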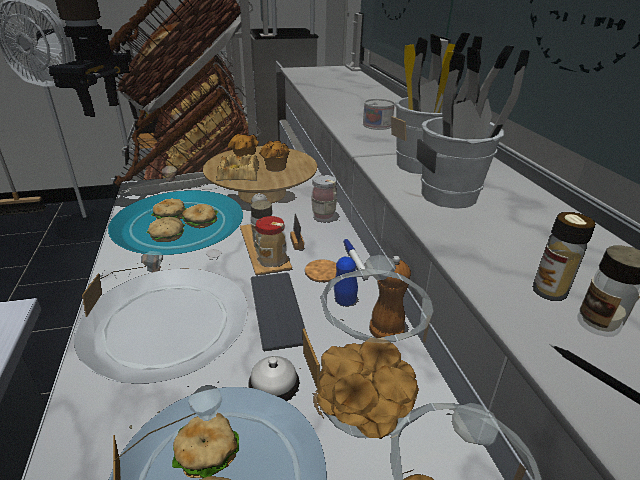

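View pics/wrist0.png

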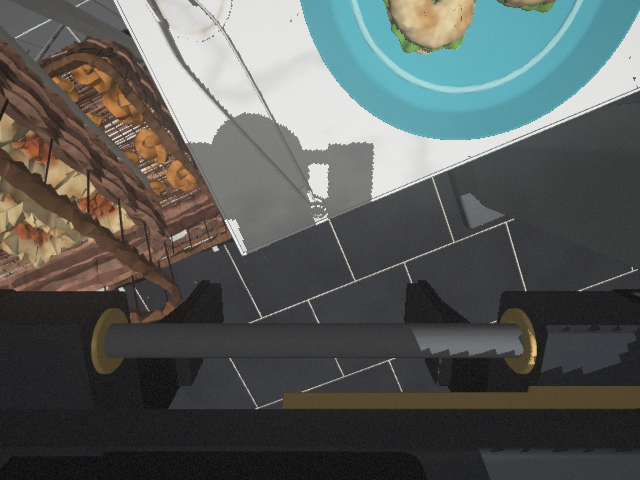

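```bash
python3 - <<'E'
import cv2,numpy as np
a=cv2.imread('pics/top0.png')
cv2.imwrite('pics/c1.png',cv2.resize(a[215:315,200:360],None,fx=5,fy=5,interpolation=cv2.INTER_CUBIC))
cv2.imwrite('pics/c2.png',cv2.resize(a[150:310,300:480],None,fx=3.5,fy=3.5,interpolation=cv2.INTER_CUBIC))
b=cv2.imread('pics/side0.png')
cv2.imwrite('pics/c3.png',cv2.resize(b[165:315,225:385],None,fx=4,fy=4,interpolation=cv2.INTER_CUBIC))
E
```

```text
(no output)
```

View pics/c1.png

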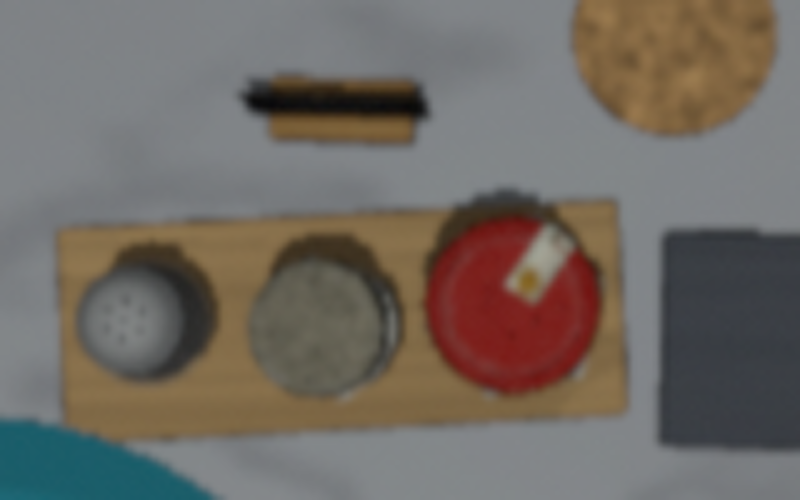

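View pics/c2.png

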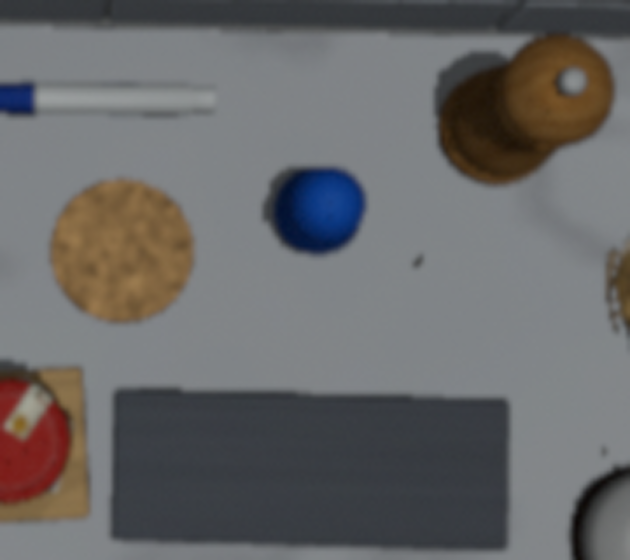

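View pics/c3.png

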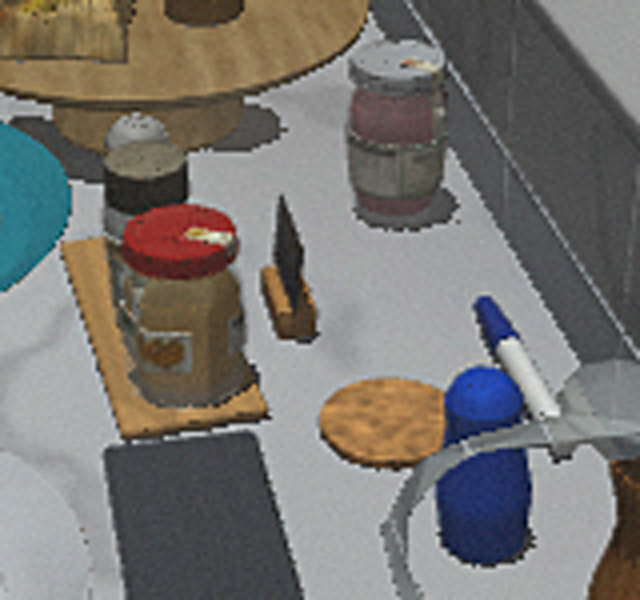

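```bash
cat > h.py <<'E'
import numpy as np,cv2
from station import *
def ray(p,u,v,z):
    f=240/np.tan(np.radians(p['vfov']/2))
    d=np.array([(u-p['cx'])/f,(v-p['cy'])/f,1.]);R=np.array(p['R']);t=np.array(p['t'])
    C=-R.T@t;w=R.T@d;return C+w*(z-C[2])/w[2]
def proj(p,X):
    f=240/np.tan(np.radians(p['vfov']/2));c=np.array(p['R'])@np.array(X)+p['t']
    return np.array([p['cx']+f*c[0]/c[2],p['cy']+f*c[1]/c[2]])
def snap(n,name,box=None,k=1):
    a=cv2.cvtColor(capture(n),cv2.COLOR_RGB2BGR)
    if box: a=a[box[1]:box[3],box[0]:box[2]]
    cv2.imwrite(f'pics/{name}.png',cv2.resize(a,None,fx=k,fy=k,interpolation=cv2.INTER_CUBIC))
E
python3 - <<'E'
from h import *
p=camera_params('top')
g=lambda u,v,z,k=5,o=(200,215): ray(p,(u+.5)/k-.5+o[0],(v+.5)/k-.5+o[1],z)[:2].round(4)
for n,a in dict(salt=(126,320,.09),cocoa=(318,327,.104),honey=(514,303,.094),b1=(58,230,.008),b2=(617,202,.008),b3=(628,412,.008),b4=(65,440,.008),
 signbl=(270,138,.009),signbr=(414,142,.009),cardL=(245,97,.058),cardR=(426,104,.058)).items(): print(n,g(*a))
c=lambda u,v,z:g(u,v,z,3.5,(300,150))
for n,a in dict(coastT=(122,179,.006),coastB=(122,323,.006),coastL=(50,251,.006),coastR=(194,251,.006),s1=(113,389,.008),s2=(508,400,.008),s3=(507,548,.008),s4=(111,540,.008),
 blue=(322,205,.08),mill=(572,80,.15),penL=(0,98,.012),penR=(215,99,.012)).items(): print(n,c(*a))
for n,a in dict(ringL=(510,222),ringR=(605,222),ringT=(557,180),ringB=(557,270),jam=(202,175)).items(): print(n,ray(p,*a,.1))
q=camera_params('side')
E
```

```text
salt [0.5777 0.3043]
cocoa [0.577  0.2423]
honey [0.5857 0.1818]
b1 [0.6073 0.3416]
b2 [0.621  0.1491]
b3 [0.5491 0.1439]
b4 [0.5353 0.3369]
signbl [0.6405 0.2693]
signbr [0.6402 0.2195]
cardL [0.6512 0.2725]
cardR [0.6502 0.213 ]
coastT [0.7156 0.131 ]
coastB [0.6441 0.1297]
coastL [0.679 0.166]
coastR [0.6805 0.0947]
s1 [0.6114 0.1335]
s2 [ 0.6101 -0.0605]
s3 [ 0.5378 -0.0605]
s4 [0.5375 0.1331]
blue [0.6961 0.0412]
mill [ 0.7436 -0.0555]
penL [0.754  0.1923]
penR [0.7556 0.086 ]
ringL [ 0.67588842 -0.14180983  0.1       ]
ringR [ 0.67898773 -0.29021007  0.1       ]
ringT [ 0.74380502 -0.21567119  0.1       ]
ringB [ 0.60232428 -0.21481053  0.1       ]
jam [0.74035149 0.34397469 0.1       ]
```

```bash
python3 -m inch '[{"x":0.5,"y":-0.5,"az":-0.7},{"x":0.8,"y":-0.8,"az":-1},{"x":0.8,"y":-0.8,"az":-1},{"x":0.8,"y":-0.8,"az":-1},{"x":0.8,"y":-0.8,"az":-1},{"x":0.8,"y":-0.8,"az":-1},{"x":0.5,"y":-0.5,"az":-0.5},{},{}]'
python3 - <<'E'
from h import *
s=sense();print(s['tcp_pos'],s['ee_rot'],s['joints'],s['time_s'])
p=camera_params('wrist');print(p);snap('wrist','w1')
t=camera_params('top');print('edge',ray(t,320,157,0))
E
```

```text
[0.24479083 0.57457198 0.22170061] [[ 9.19922910e-01 -3.92098873e-01 -5.59601116e-04]
 [-3.92099256e-01 -9.19921516e-01 -1.60579521e-03]
 [ 1.14841385e-04  1.69662698e-03 -9.99998554e-01]] [ 8.17395832e+01  2.20816472e+01  3.97562597e-01 -1.99080387e-02
 -6.84115739e+01 -1.48174331e+01] 0.15
{'vfov': 65.69337394563686, 'cx': 313.42281752525435, 'cy': 242.61263684030365, 'R': array([[-0.39232366, -0.91982158,  0.00322496],
       [-0.88424842,  0.37811199,  0.27410956],
       [-0.25335129,  0.10468801, -0.96169306]]), 't': array([ 0.62491215, -0.03386986,  0.39256369])}
edge [0.79325416 0.15778137 0.        ]$[0]: bad value
```

View pics/w1.png

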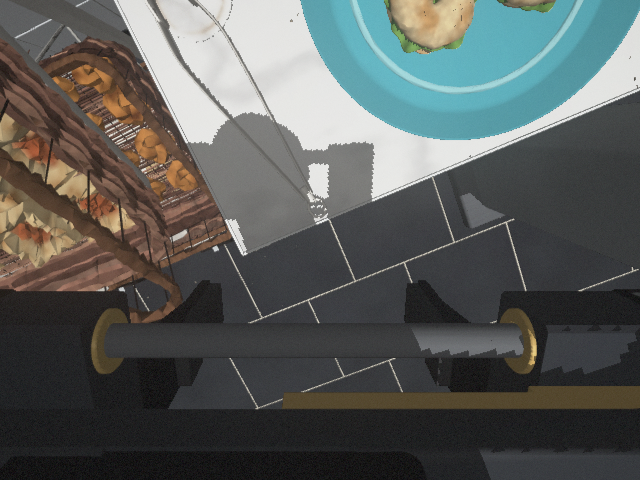

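```bash
python3 -m inch '[{"jaw":0,"x":0.5,"y":-0.5,"z":0,"ax":0,"ay":0,"az":-0.7}]'
```

```text
time_s: 0.32
tcp_pos: [0.2739, 0.5456, 0.2211]
ee_rot: [[0.865, -0.501, -0.001], [-0.501, -0.865, -0.002], [0.0, 0.002, -1.0]]
wrist_force: [0.7, 0.4, 0.1]
gripper_width: 1.003
```

```bash
python3 -m inch '[{"jaw":0,"x":0.8,"y":-0.8,"z":0,"ax":0,"ay":0,"az":-1},{"jaw":0,"x":0.8,"y":-0.8,"z":0,"ax":0,"ay":0,"az":-1},{"jaw":0,"x":0.8,"y":-0.8,"z":0,"ax":0,"ay":0,"az":-1},{"jaw":0,"x":0.8,"y":-0.8,"z":0,"ax":0,"ay":0,"az":-1},{"jaw":0,"x":0.8,"y":-0.8,"z":0,"ax":0,"ay":0,"az":-1},{"jaw":0,"x":0.8,"y":-0.8,"z":0,"ax":0,"ay":0,"az":-0.9},{"jaw":0,"x":0,"y":0,"z":0,"ax":0,"ay":0,"az":0}]'
python3 - <<'E'
from h import *
s=sense();print(s['tcp_pos'],s['ee_rot'],s['joints'],s['time_s'])
p=camera_params('wrist');print(p);snap('wrist','w2')
E
```

```text
time_s: 1.2
tcp_pos: [0.5424, 0.2737, 0.2196]
ee_rot: [[-0.019, -1.0, -0.003], [-1.0, 0.019, -0.001], [0.001, 0.003, -1.0]]
wrist_force: [0.1, 0.6, 1.0]
gripper_width: 1.001
[0.54241507 0.27366341 0.21960289] [[-0.0192913  -0.99980926 -0.00304658]
 [-0.99981312  0.01929501 -0.00119444]
 [ 0.00125299  0.00302297 -0.99999465]] [ 41.98752731  20.55584442  -2.21942521  -0.07138639 -67.40027424
 -43.065481  ] 1.2
{'vfov': 65.69337394563686, 'cx': 313.42281752525435, 'cy': 242.61263684030365, 'R': array([[-0.99980517,  0.01959377,  0.00239035],
       [ 0.0195038 ,  0.96198026,  0.27242171],
       [ 0.0030383 ,  0.27241525, -0.96217498]]), 't': array([ 0.53685325, -0.30690823,  0.31224934])}
```

View pics/w2.png

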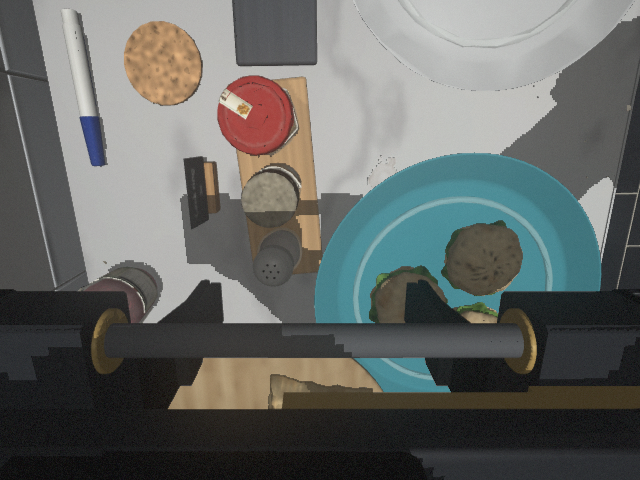

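```bash
python3 - <<'E'
from h import *
a=cv2.imread('pics/w2.png')
cv2.imwrite('pics/c4.png',cv2.resize(a[60:300,110:330],None,fx=2.5,fy=2.5,interpolation=cv2.INTER_CUBIC))
p=camera_params('wrist')
print(-np.array(p['R']).T@p['t'])
for n,q in dict(honey=(257,114,.094),cocoa=(271,197,.104),salt=(272,267,.092),coaster=(163,63,.006),sb=(235,64,.008),sb2=(317,64,.008)).items(): print(n,ray(p,*q).round(4))
E
```

```text
[0.54096529 0.20091383 0.38278589]
honey [0.5814 0.1838 0.094 ]
cocoa [0.5729 0.2437 0.104 ]
salt [0.5762 0.3037 0.092 ]
coaster [0.6781 0.1325 0.006 ]
sb [0.6112 0.1348 0.008 ]
sb2 [0.5356 0.136  0.008 ]
```

View pics/c4.png

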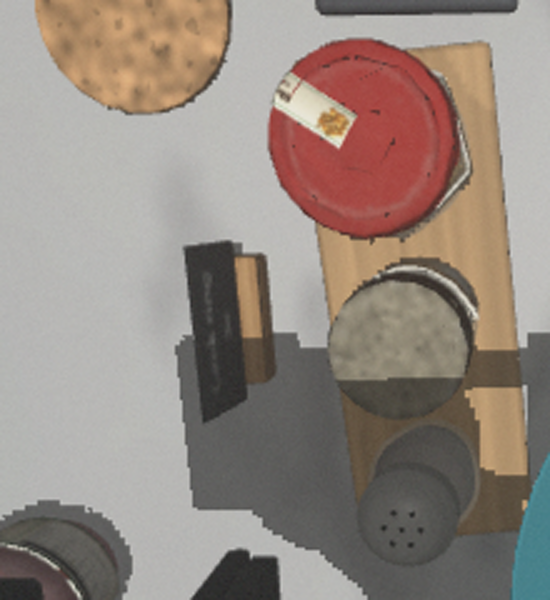

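```bash
python3 -m inch '[{"jaw":0,"x":0.33,"y":-0.76,"z":0,"ax":0,"ay":0,"az":-0.1},{"jaw":0,"x":0.33,"y":-0.76,"z":0,"ax":0,"ay":0,"az":0},{"jaw":0,"x":0,"y":0,"z":0,"ax":0,"ay":0,"az":0}]'
```

```text
time_s: 1.62
tcp_pos: [0.5801, 0.1847, 0.2191]
ee_rot: [[-0.027, -1.0, -0.004], [-1.0, 0.027, -0.001], [0.001, 0.004, -1.0]]
wrist_force: [0.1, 0.1, -0.4]
gripper_width: 1.0
```

```bash
python3 -m inch '[{"jaw":0,"x":0.05,"y":-0.04,"z":-0.8,"ax":0,"ay":0,"az":0.15},{"jaw":0,"x":0,"y":0,"z":-0.8,"ax":0,"ay":0,"az":0},{"jaw":0,"x":0,"y":0,"z":0,"ax":0,"ay":0,"az":0}]'
python3 - <<'E'
from h import *
print(sense()['tcp_pos']); snap('top','t1',(180,200,460,320),2.8);snap('side','s1',(200,120,400,320),3)
E
```

```text
time_s: 2.0
tcp_pos: [0.5819, 0.1865, 0.1227]
ee_rot: [[0.005, -1.0, -0.001], [-1.0, -0.005, 0.002], [-0.002, 0.001, -1.0]]
wrist_force: [-0.7, -0.0, 0.2]
gripper_width: 1.002
[0.58191814 0.1865343  0.12265778]
```

View pics/s1.png

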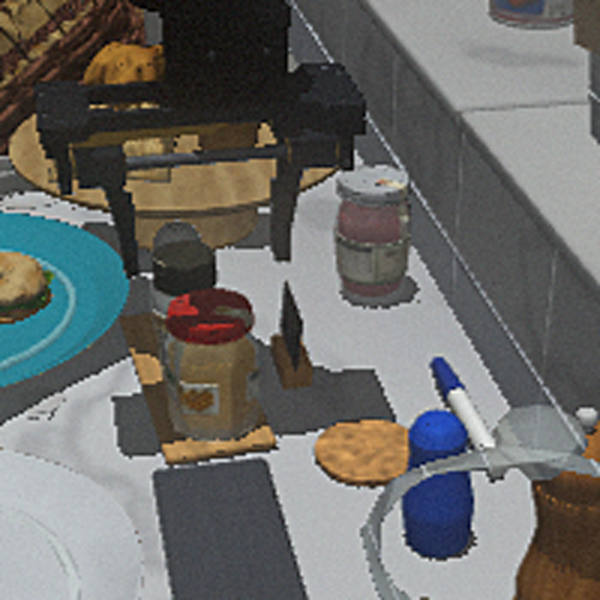

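View pics/t1.png

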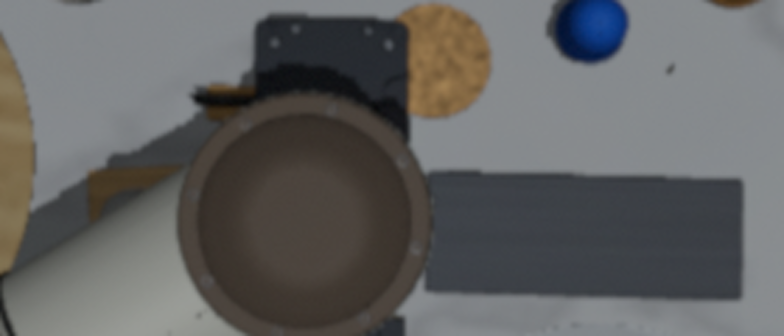

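```bash
python3 -m inch '[{"jaw":0,"x":0.02,"y":-0.06,"z":-0.7,"ax":0,"ay":0,"az":0},{"jaw":0,"x":0,"y":0,"z":-0.6,"ax":0,"ay":0,"az":0},{"jaw":0,"x":0,"y":0,"z":0,"ax":0,"ay":0,"az":0}]'
```

```text
time_s: 2.48
tcp_pos: [0.5919, 0.1895, 0.0575]
ee_rot: [[0.012, -1.0, 0.024], [-1.0, -0.012, 0.014], [-0.013, -0.025, -1.0]]
wrist_force: [0.8, -0.1, -0.3]
gripper_width: 1.003
```

```bash
python3 - <<'E'
from h import *
s=sense();print(s); snap('side','s2',(200,120,400,320),3);snap('wrist','w3')
E
```

```text
{'time_s': 2.475, 'joints': array([ 32.70425461,  29.95230898, -12.83726397,   0.14420741,
       -45.61166749, -32.12594773]), 'joint_velocities': array([ 0.40530836, -3.33979624,  3.6981736 ,  1.55992057, -0.22957322,
       -0.02533369]), 'effort': array([-1.16215428e-02, -4.05213475e+01,  1.42826155e+01,  3.16976599e+00,
        1.70542798e-01,  3.24927423e-03]), 'tcp_pos': array([0.59186203, 0.18947068, 0.05747363]), 'ee_rot': array([[ 0.01199088, -0.99962914,  0.02445012],
       [-0.99984003, -0.0116617 ,  0.0135618 ],
       [-0.01327164, -0.02460882, -0.99960906]]), 'wrist_force': array([ 0.81471233, -0.09902092, -0.26777675]), 'moment': array([ 0.10070306,  0.03041062, -0.0451493 ]), 'gripper_width': 1.0032363833938225}
```

View pics/s2.png

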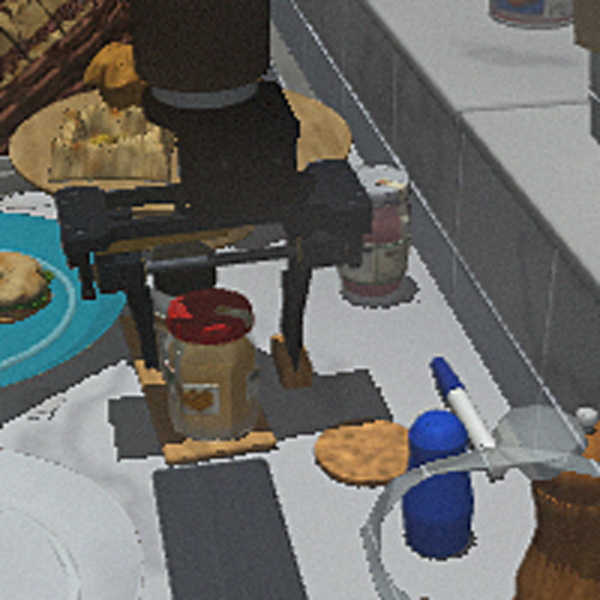

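View pics/w3.png

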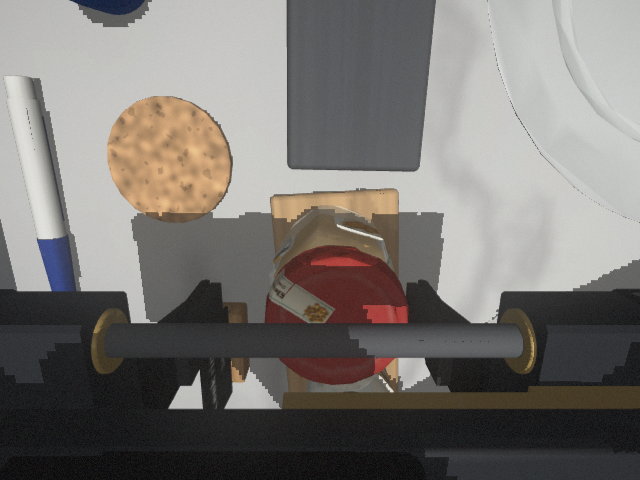

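```bash
python3 -m inch '[{"jaw":0,"x":-0.15,"y":-0.1,"z":0,"ax":-0.08,"ay":0.14,"az":-0.06},{"jaw":0,"x":0,"y":0,"z":0,"ax":0,"ay":0,"az":0}]'
```

```text
time_s: 2.82
tcp_pos: [0.5864, 0.1854, 0.0647]
ee_rot: [[0.002, -1.0, 0.01], [-1.0, -0.002, 0.005], [-0.005, -0.01, -1.0]]
wrist_force: [0.4, 0.2, -0.3]
gripper_width: 0.997
```

```bash
python3 -m inch '[{"jaw":0,"x":-0.06,"y":-0.05,"z":0,"ax":-0.03,"ay":0.06,"az":0}]';python3 -m inch '[{"jaw":0,"x":0,"y":0,"z":0,"ax":0,"ay":0,"az":0}]'; python3 -m inch '[{"jaw":0,"x":0,"y":0,"z":-0.15,"ax":0,"ay":0,"az":0}]';
```

```text
time_s: 2.95
tcp_pos: [0.5832, 0.1825, 0.0658]
ee_rot: [[0.002, -1.0, 0.001], [-1.0, -0.002, -0.0], [0.0, -0.001, -1.0]]
wrist_force: [0.1, 0.2, -0.6]
gripper_width: 1.0
time_s: 3.08
tcp_pos: [0.5832, 0.1824, 0.0662]
ee_rot: [[0.002, -1.0, 0.001], [-1.0, -0.002, 0.0], [-0.0, -0.001, -1.0]]
wrist_force: [-0.1, -0.3, 0.6]
gripper_width: 1.0
time_s: 3.2
tcp_pos: [0.5838, 0.1827, 0.0577]
ee_rot: [[0.002, -1.0, 0.003], [-1.0, -0.002, 0.001], [-0.001, -0.003, -1.0]]
wrist_force: [-0.1, 0.3, 0.4]
gripper_width: 1.002
```

```bash
python3 -m inch '[{"jaw":0,"x":-0.02,"y":0,"z":-0.2,"ax":0,"ay":0.02,"az":0},{"jaw":0,"x":0,"y":0,"z":0,"ax":0,"ay":0,"az":0},{"jaw":255,"x":0,"y":0,"z":0,"ax":0,"ay":0,"az":0},{"jaw":255,"x":0,"y":0,"z":0,"ax":0,"ay":0,"az":0},{"jaw":255,"x":0,"y":0,"z":0,"ax":0,"ay":0,"az":0}]'; python3 -m inch '[{"jaw":255,"x":0,"y":0,"z":0,"ax":0,"ay":0,"az":0},{"jaw":255,"x":0,"y":0,"z":0,"ax":0,"ay":0,"az":0},{"jaw":255,"x":0,"y":0,"z":0,"ax":0,"ay":0,"az":0}]'
```

```text
time_s: 3.82
tcp_pos: [0.5815, 0.1821, 0.0427]
ee_rot: [[0.002, -1.0, -0.004], [-1.0, -0.002, -0.001], [0.001, 0.004, -1.0]]
wrist_force: [0.5, 0.4, 0.1]
gripper_width: 0.747
time_s: 4.2
tcp_pos: [0.5825, 0.1824, 0.0432]
ee_rot: [[0.002, -1.0, -0.002], [-1.0, -0.002, 0.0], [-0.0, 0.002, -1.0]]
wrist_force: [1.5, 0.1, -1.0]
gripper_width: 0.671
```

```bash
python3 -m inch '[{"jaw":255,"x":0,"y":0,"z":0.3,"ax":0,"ay":0,"az":0},{"jaw":255,"x":0,"y":0,"z":0.5,"ax":0,"ay":0,"az":0},{"jaw":255,"x":0,"y":0,"z":0.5,"ax":0,"ay":0,"az":0},{"jaw":255,"x":0,"y":0,"z":0.5,"ax":0,"ay":0,"az":0},{"jaw":255,"x":0,"y":0,"z":0,"ax":0,"ay":0,"az":0},{"jaw":255,"x":0,"y":0,"z":0,"ax":0,"ay":0,"az":0}]'; python3 - <<'E'
from h import *
snap('side','s3',(200,120,400,320),3)
E
```

```text
time_s: 4.95
tcp_pos: [0.5722, 0.1791, 0.1436]
ee_rot: [[-0.003, -1.0, -0.027], [-1.0, 0.003, -0.007], [0.007, 0.027, -1.0]]
wrist_force: [0.5, -0.2, -4.1]
gripper_width: 0.668
```

View pics/s3.png

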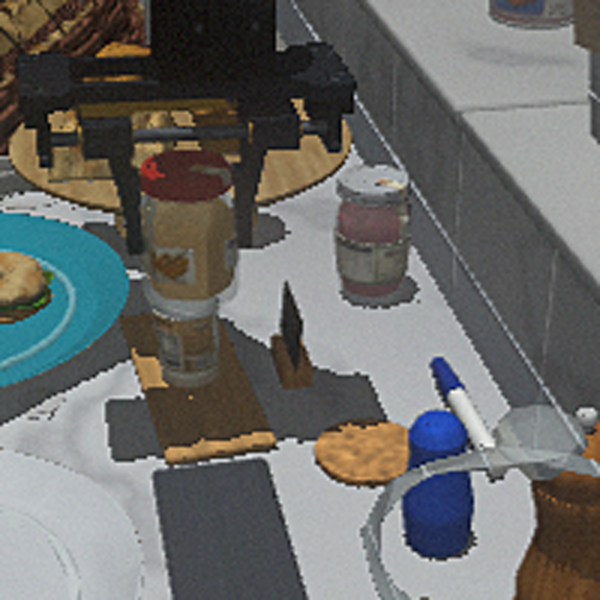

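```bash
python3 -m inch '[{"jaw":255,"x":0.04,"y":-0.5,"z":0,"ax":0.04,"ay":-0.15,"az":0},{"jaw":255,"x":0,"y":-0.7,"z":0,"ax":0,"ay":0,"az":0},{"jaw":255,"x":0,"y":-0.7,"z":0,"ax":0,"ay":0,"az":0},{"jaw":255,"x":0,"y":-0.7,"z":0,"ax":0,"ay":0,"az":0},{"jaw":255,"x":0,"y":-0.5,"z":0,"ax":0,"ay":0,"az":0},{"jaw":255,"x":0,"y":-0.2,"z":0,"ax":0,"ay":0,"az":0},{"jaw":255,"x":0,"y":0,"z":0,"ax":0,"ay":0,"az":0}]'
```

```text
time_s: 5.88
tcp_pos: [0.5678, -0.0249, 0.131]
ee_rot: [[-0.002, -1.0, -0.021], [-1.0, 0.002, -0.005], [0.005, 0.021, -1.0]]
wrist_force: [-0.4, 0.6, -5.0]
gripper_width: 0.67
```

```bash
python3 -m inch '[{"jaw":255,"x":0.1,"y":0,"z":-0.25,"ax":0.03,"ay":-0.12,"az":0},{"jaw":255,"x":0,"y":0,"z":-0.25,"ax":0,"ay":0,"az":0},{"jaw":255,"x":0,"y":0,"z":-0.25,"ax":0,"ay":0,"az":0},{"jaw":255,"x":0,"y":0,"z":-0.2,"ax":0,"ay":0,"az":0},{"jaw":255,"x":0,"y":0,"z":0,"ax":0,"ay":0,"az":0}]'
```

```text
time_s: 6.5
tcp_pos: [0.5734, -0.0216, 0.0696]
ee_rot: [[0.002, -1.0, -0.003], [-1.0, -0.002, 0.0], [-0.0, 0.003, -1.0]]
wrist_force: [-0.5, 1.0, -5.0]
gripper_width: 0.675
```

```bash
python3 -m inch '[{"jaw":255,"x":0,"y":-0.05,"z":-0.2,"ax":0,"ay":0,"az":0},{"jaw":255,"x":0,"y":0,"z":-0.12,"ax":0,"ay":0,"az":0},{"jaw":255,"x":0,"y":0,"z":0,"ax":0,"ay":0,"az":0}]'
```

```text
time_s: 6.88
tcp_pos: [0.5742, -0.0247, 0.0498]
ee_rot: [[0.002, -1.0, -0.001], [-1.0, -0.002, 0.0], [-0.0, 0.001, -1.0]]
wrist_force: [0.8, 0.4, -4.0]
gripper_width: 0.672
```

```bash
python3 -m inch '[{"jaw":255,"x":0,"y":0,"z":-0.09,"ax":0,"ay":0,"az":0},{"jaw":255,"x":0,"y":0,"z":-0.03,"ax":0,"ay":0,"az":0}]';python3 -m inch '[{"jaw":255,"x":0,"y":0,"z":-0.02,"ax":0,"ay":0,"az":0}]'
```

```text
time_s: 7.12
tcp_pos: [0.5745, -0.0248, 0.0431]
ee_rot: [[0.002, -1.0, -0.001], [-1.0, -0.002, 0.0], [-0.0, 0.001, -1.0]]
wrist_force: [-2.9, 0.8, 3.0]
gripper_width: 0.67
time_s: 7.25
tcp_pos: [0.5745, -0.0248, 0.0431]
ee_rot: [[0.003, -1.0, -0.001], [-1.0, -0.003, -0.0], [0.0, 0.001, -1.0]]
wrist_force: [-3.6, 1.3, 7.3]
gripper_width: 0.668
```

```bash
python3 -m inch '[{"jaw":0,"x":0,"y":0,"z":0,"ax":0,"ay":0,"az":0},{"jaw":0,"x":0,"y":0,"z":0,"ax":0,"ay":0,"az":0},{"jaw":0,"x":0,"y":0,"z":0,"ax":0,"ay":0,"az":0},{"jaw":0,"x":0,"y":0,"z":0,"ax":0,"ay":0,"az":0},{"jaw":0,"x":0,"y":0,"z":0.3,"ax":0,"ay":0,"az":0},{"jaw":0,"x":0,"y":0,"z":0.5,"ax":0,"ay":0,"az":0},{"jaw":0,"x":0.05,"y":0,"z":0.5,"ax":0,"ay":-0.08,"az":0},{"jaw":0,"x":0,"y":0,"z":0.5,"ax":0,"ay":0,"az":0},{"jaw":0,"x":0,"y":0,"z":0,"ax":0,"ay":0,"az":0}]'
```

```text
time_s: 8.38
tcp_pos: [0.5809, -0.0247, 0.156]
ee_rot: [[0.004, -1.0, 0.022], [-1.0, -0.004, 0.0], [-0.0, -0.022, -1.0]]
wrist_force: [0.0, 0.8, -0.5]
gripper_width: 1.0
```

```bash
python3 -m inch '[{"jaw":0,"x":-0.05,"y":0.6,"z":0,"ax":0,"ay":0.12,"az":0},{"jaw":0,"x":-0.05,"y":0.9,"z":0,"ax":0,"ay":0,"az":0},{"jaw":0,"x":0,"y":0.9,"z":0,"ax":0,"ay":0,"az":0},{"jaw":0,"x":0,"y":0.9,"z":0,"ax":0,"ay":0,"az":0},{"jaw":0,"x":0,"y":0.7,"z":0,"ax":0,"ay":0,"az":0},{"jaw":0,"x":0,"y":0.4,"z":0,"ax":0,"ay":0,"az":0},{"jaw":0,"x":0,"y":0,"z":0,"ax":0,"ay":0,"az":0},{"jaw":0,"x":0,"y":0,"z":0,"ax":0,"ay":0,"az":0}]';  python3 - <<'E'
from h import *
snap('side','s4',(200,120,420,340),2.7)
print(sense()['tcp_pos'])
snap('wrist','w4')
E
```

```text
time_s: 9.38
tcp_pos: [0.5701, 0.2441, 0.1471]
ee_rot: [[-0.001, -1.0, -0.012], [-1.0, 0.001, -0.005], [0.005, 0.012, -1.0]]
wrist_force: [0.1, 0.2, -0.1]
gripper_width: 1.002
[0.57014317 0.2438744  0.1471275 ]
```

View pics/s4.png

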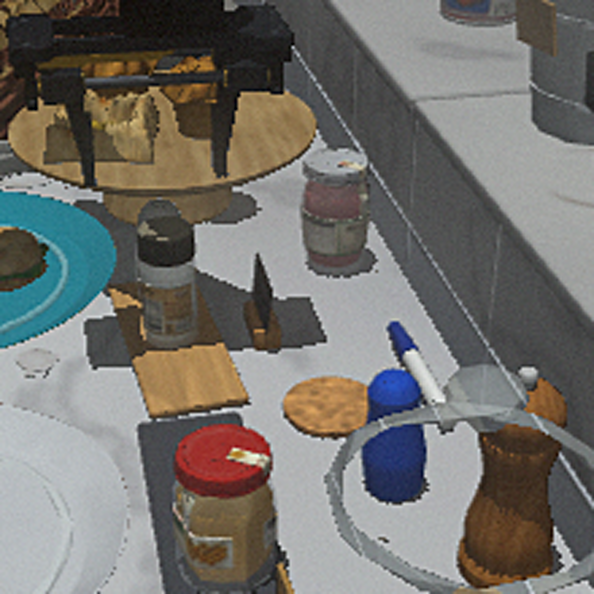

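View pics/w4.png

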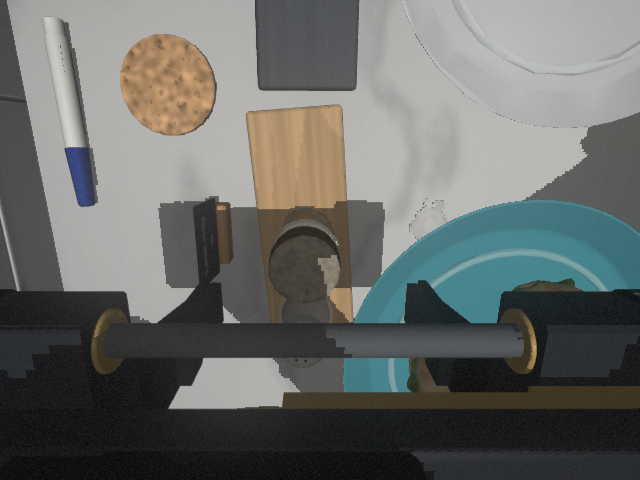

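```bash
python3 -m inch '[{"jaw":50,"x":0.06,"y":-0.02,"z":-0.2,"ax":0.03,"ay":-0.07,"az":0},{"jaw":50,"x":0,"y":0,"z":-0.3,"ax":0,"ay":0,"az":0},{"jaw":50,"x":0,"y":0,"z":-0.2,"ax":0,"ay":0,"az":0},{"jaw":50,"x":0,"y":0,"z":-0.1,"ax":0,"ay":0,"az":0}]'
```

```text
time_s: 9.98
tcp_pos: [0.5754, 0.2385, 0.0999]
ee_rot: [[-0.008, -1.0, 0.004], [-1.0, 0.008, 0.002], [-0.002, -0.004, -1.0]]
wrist_force: [-0.3, 0.5, 0.6]
gripper_width: 0.809
```

```bash
python3 -m inch '[{"jaw":50,"x":-0.02,"y":0.08,"z":-0.25,"ax":0,"ay":0.02,"az":0.04},{"jaw":50,"x":0,"y":0,"z":-0.25,"ax":0,"ay":0,"az":0},{"jaw":50,"x":0,"y":0,"z":-0.2,"ax":0,"ay":0,"az":0},{"jaw":50,"x":0,"y":0,"z":0,"ax":0,"ay":0,"az":0}]'
```

```text
time_s: 10.48
tcp_pos: [0.574, 0.2434, 0.0547]
ee_rot: [[-0.0, -1.0, -0.0], [-1.0, 0.0, 0.002], [-0.002, 0.0, -1.0]]
wrist_force: [-0.3, 0.5, -1.8]
gripper_width: 0.802
```

```bash
python3 -m inch '[{"jaw":50,"x":0,"y":0,"z":-0.15,"ax":0,"ay":0,"az":0},{"jaw":50,"x":0,"y":0,"z":0,"ax":0,"ay":0,"az":0},{"jaw":255,"x":0,"y":0,"z":0,"ax":0,"ay":0,"az":0},{"jaw":255,"x":0,"y":0,"z":0,"ax":0,"ay":0,"az":0},{"jaw":255,"x":0,"y":0,"z":0,"ax":0,"ay":0,"az":0},{"jaw":255,"x":0,"y":0,"z":0,"ax":0,"ay":0,"az":0},{"jaw":255,"x":0,"y":0,"z":0,"ax":0,"ay":0,"az":0}]'
```

```text
time_s: 11.35
tcp_pos: [0.575, 0.244, 0.0465]
ee_rot: [[0.0, -1.0, 0.003], [-1.0, -0.0, 0.004], [-0.004, -0.003, -1.0]]
wrist_force: [-0.2, -0.2, -0.1]
gripper_width: 0.491
```

```bash
python3 -m inch '[{"jaw":255,"x":0,"y":0,"z":0.25,"ax":0,"ay":0,"az":0},{"jaw":255,"x":0,"y":0,"z":0.4,"ax":0,"ay":0,"az":0},{"jaw":255,"x":0,"y":0,"z":0.3,"ax":0,"ay":0,"az":0},{"jaw":255,"x":0,"y":0,"z":0,"ax":0,"ay":0,"az":0}]';python3 -m inch '[{"jaw":255,"x":0,"y":-0.5,"z":0,"ax":0,"ay":0,"az":0},{"jaw":255,"x":0.05,"y":-0.7,"z":0,"ax":0,"ay":0,"az":0},{"jaw":255,"x":0.05,"y":-0.7,"z":0,"ax":0,"ay":0,"az":0},{"jaw":255,"x":0,"y":-0.7,"z":0,"ax":0,"ay":0,"az":0},{"jaw":255,"x":0,"y":-0.5,"z":0,"ax":0,"ay":0,"az":0},{"jaw":255,"x":0,"y":-0.2,"z":0,"ax":0,"ay":0,"az":0},{"jaw":255,"x":0,"y":0,"z":0,"ax":0,"ay":0,"az":0}]'
```

```text
time_s: 11.85
tcp_pos: [0.5746, 0.2438, 0.1071]
ee_rot: [[0.0, -1.0, 0.003], [-1.0, -0.0, 0.003], [-0.003, -0.003, -1.0]]
wrist_force: [-0.0, 0.3, -1.5]
gripper_width: 0.491
time_s: 12.72
tcp_pos: [0.5775, 0.0405, 0.1041]
ee_rot: [[0.001, -1.0, -0.003], [-1.0, -0.001, 0.003], [-0.003, 0.003, -1.0]]
wrist_force: [-0.3, -0.1, -0.7]
gripper_width: 0.49
```

```bash
python3 -m inch '[{"jaw":255,"x":-0.05,"y":-0.04,"z":-0.25,"ax":0,"ay":0,"az":0},{"jaw":255,"x":0,"y":0,"z":-0.25,"ax":0,"ay":0,"az":0},{"jaw":255,"x":0,"y":0,"z":-0.25,"ax":0,"ay":0,"az":0},{"jaw":255,"x":0,"y":0,"z":-0.1,"ax":0,"ay":0,"az":0},{"jaw":255,"x":0,"y":0,"z":0,"ax":0,"ay":0,"az":0}]'
```

```text
time_s: 13.35
tcp_pos: [0.5735, 0.0408, 0.0477]
ee_rot: [[0.005, -1.0, -0.006], [-1.0, -0.005, 0.002], [-0.002, 0.006, -1.0]]
wrist_force: [0.5, -0.2, -1.0]
gripper_width: 0.492
```

```bash
python3 -m inch '[{"jaw":255,"x":0,"y":-0.02,"z":-0.02,"ax":0,"ay":-0.03,"az":0},{"jaw":255,"x":0,"y":0,"z":-0.02,"ax":0,"ay":0,"az":0}]'
```

```text
time_s: 13.6
tcp_pos: [0.5739, 0.0397, 0.0464]
ee_rot: [[0.006, -1.0, 0.001], [-1.0, -0.006, 0.002], [-0.002, -0.001, -1.0]]
wrist_force: [-2.4, -0.1, 7.5]
gripper_width: 0.49
```

Touching. Release, rise, and go over to the salt shaker (.577,.304).

```bash
python3 -m inch '[{"jaw":50,"x":0,"y":0,"z":0,"ax":0,"ay":0,"az":0},{"jaw":50,"x":0,"y":0,"z":0,"ax":0,"ay":0,"az":0},{"jaw":50,"x":0,"y":0,"z":0,"ax":0,"ay":0,"az":0},{"jaw":50,"x":0,"y":0,"z":0,"ax":0,"ay":0,"az":0},{"jaw":50,"x":0,"y":0,"z":0.3,"ax":0,"ay":0,"az":0},{"jaw":50,"x":0,"y":0,"z":0.4,"ax":0,"ay":0,"az":0},{"jaw":50,"x":0,"y":0,"z":0.4,"ax":0,"ay":0,"az":0},{"jaw":50,"x":0,"y":0,"z":0.3,"ax":0,"ay":0,"az":0},{"jaw":50,"x":0,"y":0,"z":0.2,"ax":0,"ay":0,"az":0},{"jaw":50,"x":0,"y":0,"z":0,"ax":0,"ay":0,"az":0}]'; python3 -m inch '[{"jaw":50,"x":0,"y":0.6,"z":0,"ax":0,"ay":0,"az":0},{"jaw":50,"x":0,"y":0.8,"z":0,"ax":0,"ay":0,"az":0},{"jaw":50,"x":0,"y":0.8,"z":0,"ax":0,"ay":0,"az":0},{"jaw":50,"x":0,"y":0.8,"z":0,"ax":0,"ay":0,"az":0},{"jaw":50,"x":0,"y":0.7,"z":0,"ax":0,"ay":0,"az":0},{"jaw":50,"x":0,"y":0.4,"z":0,"ax":0,"ay":0,"az":0},{"jaw":50,"x":0,"y":0.2,"z":0,"ax":0,"ay":0,"az":0},{"jaw":50,"x":0,"y":0,"z":0,"ax":0,"ay":0,"az":0}]'
python3 - <<'E'
from h import *
snap('side','s5',(200,120,420,340),2.7)
print(sense()['tcp_pos'])
snap('wrist','w5')
E
```

```text
time_s: 14.85
tcp_pos: [0.5747, 0.0397, 0.1457]
ee_rot: [[0.005, -1.0, 0.003], [-1.0, -0.005, 0.003], [-0.003, -0.003, -1.0]]
wrist_force: [0.1, 0.1, -0.0]
gripper_width: 0.804
time_s: 15.85
tcp_pos: [0.5706, 0.3023, 0.1375]
ee_rot: [[0.0, -1.0, -0.009], [-1.0, -0.0, -0.004], [0.004, 0.009, -1.0]]
wrist_force: [0.8, -0.5, -0.2]
gripper_width: 0.8
[0.57052702 0.30168275 0.13751906]
```

View pics/s5.png

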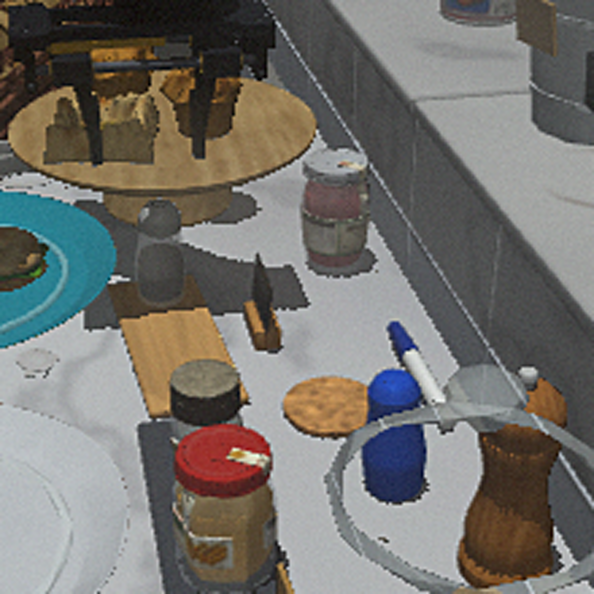

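View pics/w5.png

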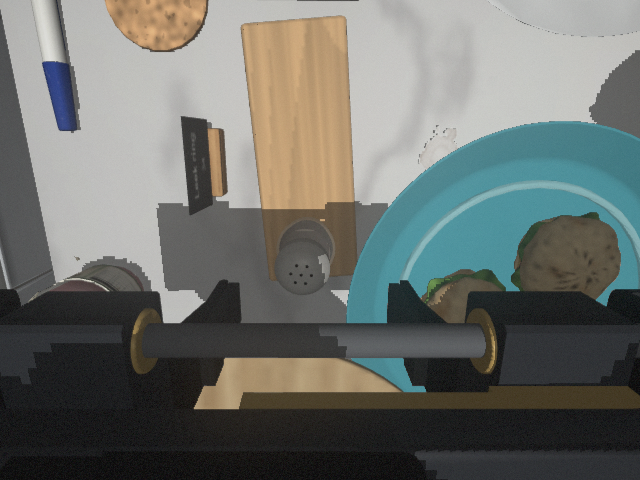

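```bash
python3 - <<'E'
from h import *
t=camera_params('top');s=camera_params('side');w=camera_params('wrist')
for z in (.03,.06,.08,.1,.12,.15):
    c=ray(t,102,258,z); e=ray(t,192,258,z)
    print(z,c.round(3),e.round(3),proj(s,c).round(0))
for n,q in dict(salt=(302,268,.094),coaster=(158,0,.006)).items(): print(n,ray(w,*q).round(4))
print(proj(w,[.6,.35,.09]),proj(w,[.577,.304,.094]))
E
```

```text
0.03 [0.607 0.522 0.03 ] [0.611 0.37  0.03 ] [262. 181.]
0.06 [0.607 0.511 0.06 ] [0.61  0.364 0.06 ] [262. 172.]
0.08 [0.606 0.504 0.08 ] [0.609 0.359 0.08 ] [261. 166.]
0.1 [0.606 0.496 0.1  ] [0.609 0.355 0.1  ] [261. 160.]
0.12 [0.605 0.489 0.12 ] [0.608 0.351 0.12 ] [261. 153.]
0.15 [0.605 0.478 0.15 ] [0.608 0.344 0.15 ] [261. 143.]
salt [0.5775 0.3013 0.094 ]
coaster [0.6778 0.1351 0.006 ]
[267.38132282 338.3678784 ] [302.84472839 272.24563287]
```

```bash
python3 -m inch '[{"jaw":50,"x":0.09,"y":0.05,"z":-0.2,"ax":0.02,"ay":-0.05,"az":0},{"jaw":50,"x":0,"y":0,"z":-0.25,"ax":0,"ay":0,"az":0},{"jaw":50,"x":0,"y":0,"z":-0.25,"ax":0,"ay":0,"az":0},{"jaw":50,"x":0,"y":0,"z":-0.2,"ax":0,"ay":0,"az":0},{"jaw":50,"x":0,"y":0,"z":0,"ax":0,"ay":0,"az":0}]'
```

```text
time_s: 16.58
tcp_pos: [0.576, 0.3008, 0.0789]
ee_rot: [[-0.005, -1.0, -0.002], [-1.0, 0.005, -0.001], [0.001, 0.002, -1.0]]
wrist_force: [-0.2, 0.4, 0.6]
gripper_width: 0.799
```

```bash
python3 -m inch '[{"jaw":50,"x":0.01,"y":0.04,"z":-0.2,"ax":0,"ay":0,"az":0},{"jaw":50,"x":0,"y":0,"z":-0.25,"ax":0,"ay":0,"az":0},{"jaw":50,"x":0,"y":0,"z":-0.15,"ax":0,"ay":0,"az":0},{"jaw":50,"x":0,"y":0,"z":0,"ax":0,"ay":0,"az":0}]'
```

```text
time_s: 17.08
tcp_pos: [0.5768, 0.3038, 0.0406]
ee_rot: [[-0.004, -1.0, -0.001], [-1.0, 0.004, -0.001], [0.001, 0.001, -1.0]]
wrist_force: [-0.2, 0.1, 0.1]
gripper_width: 0.803
```

```bash
python3 -m inch '[{"jaw":255,"x":0,"y":0,"z":0,"ax":0,"ay":0,"az":0},{"jaw":255,"x":0,"y":0,"z":0,"ax":0,"ay":0,"az":0},{"jaw":255,"x":0,"y":0,"z":0,"ax":0,"ay":0,"az":0},{"jaw":255,"x":0,"y":0,"z":0,"ax":0,"ay":0,"az":0},{"jaw":255,"x":0,"y":0,"z":0,"ax":0,"ay":0,"az":0}]';python3 -m inch '[{"jaw":255,"x":0,"y":0,"z":0.25,"ax":0,"ay":0,"az":0},{"jaw":255,"x":0,"y":0,"z":0.4,"ax":0,"ay":0,"az":0},{"jaw":255,"x":0,"y":0,"z":0.3,"ax":0,"ay":0,"az":0},{"jaw":255,"x":0,"y":0,"z":0,"ax":0,"ay":0,"az":0}]'
```

```text
time_s: 17.7
tcp_pos: [0.5774, 0.3043, 0.042]
ee_rot: [[-0.004, -1.0, 0.001], [-1.0, 0.004, 0.0], [-0.0, -0.001, -1.0]]
wrist_force: [0.4, -0.3, -1.2]
gripper_width: 0.46
time_s: 18.2
tcp_pos: [0.5779, 0.3044, 0.1033]
ee_rot: [[-0.004, -1.0, 0.002], [-1.0, 0.004, 0.001], [-0.001, -0.002, -1.0]]
wrist_force: [-1.1, -0.4, -1.2]
gripper_width: 0.455
```

```bash
python3 -m inch '[{"jaw":255,"x":0,"y":-0.5,"z":0,"ax":0,"ay":0,"az":0},{"jaw":255,"x":0,"y":-0.7,"z":0,"ax":0,"ay":0,"az":0},{"jaw":255,"x":0,"y":-0.7,"z":0,"ax":0,"ay":0,"az":0},{"jaw":255,"x":0,"y":-0.7,"z":0,"ax":0,"ay":0,"az":0},{"jaw":255,"x":0,"y":-0.5,"z":0,"ax":0,"ay":0,"az":0},{"jaw":255,"x":0,"y":-0.2,"z":0,"ax":0,"ay":0,"az":0},{"jaw":255,"x":0,"y":0,"z":0,"ax":0,"ay":0,"az":0}]'
```

```text
time_s: 19.08
tcp_pos: [0.5729, 0.0943, 0.0998]
ee_rot: [[-0.007, -1.0, -0.005], [-1.0, 0.007, -0.002], [0.002, 0.005, -1.0]]
wrist_force: [-0.3, -0.4, -1.7]
gripper_width: 0.457
```

```bash
python3 -m inch '[{"jaw":255,"x":0.03,"y":0.13,"z":-0.2,"ax":0,"ay":-0.03,"az":0.04},{"jaw":255,"x":0,"y":0,"z":-0.2,"ax":0,"ay":0,"az":0},{"jaw":255,"x":0,"y":0,"z":-0.25,"ax":0,"ay":0,"az":0},{"jaw":255,"x":0,"y":0,"z":-0.2,"ax":0,"ay":0,"az":0},{"jaw":255,"x":0,"y":0,"z":0,"ax":0,"ay":0,"az":0}]'
```

```text
time_s: 19.7
tcp_pos: [0.5738, 0.1055, 0.0432]
ee_rot: [[0.005, -1.0, -0.002], [-1.0, -0.005, -0.003], [0.003, 0.002, -1.0]]
wrist_force: [-0.1, 0.1, -0.3]
gripper_width: 0.452
```

```bash
python3 -m inch '[{"jaw":255,"x":0,"y":-0.04,"z":-0.02,"ax":0,"ay":0,"az":0},{"jaw":255,"x":0,"y":0,"z":-0.02,"ax":0,"ay":0,"az":0},{"jaw":255,"x":0,"y":0,"z":-0.02,"ax":0,"ay":0,"az":0}]'
```

```text
time_s: 20.08
tcp_pos: [0.5743, 0.1029, 0.0418]
ee_rot: [[0.005, -1.0, -0.001], [-1.0, -0.005, -0.003], [0.003, 0.001, -1.0]]
wrist_force: [-3.5, 0.1, 5.4]
gripper_width: 0.456
```

```bash
python3 -m inch '[{"jaw":50,"x":0,"y":0,"z":0,"ax":0,"ay":0,"az":0},{"jaw":50,"x":0,"y":0,"z":0,"ax":0,"ay":0,"az":0},{"jaw":50,"x":0,"y":0,"z":0,"ax":0,"ay":0,"az":0},{"jaw":50,"x":0,"y":0,"z":0,"ax":0,"ay":0,"az":0},{"jaw":50,"x":0,"y":0,"z":0.3,"ax":0,"ay":0,"az":0},{"jaw":50,"x":0,"y":0,"z":0.4,"ax":0,"ay":0,"az":0},{"jaw":50,"x":0,"y":0,"z":0.4,"ax":0,"ay":0,"az":0},{"jaw":50,"x":0,"y":0,"z":0.3,"ax":0,"ay":0,"az":0},{"jaw":50,"x":0,"y":0,"z":0.2,"ax":0,"ay":0,"az":0},{"jaw":50,"x":0,"y":0,"z":0,"ax":0,"ay":0,"az":0}]'; python3 -m inch '[{"jaw":160,"x":0.2,"y":0.4,"z":0,"ax":0,"ay":0,"az":0},{"jaw":160,"x":0.3,"y":0.6,"z":0,"ax":0,"ay":0,"az":0},{"jaw":160,"x":0.3,"y":0.5,"z":0,"ax":0,"ay":0,"az":0},{"jaw":160,"x":0.3,"y":0.2,"z":0,"ax":0,"ay":0,"az":0},{"jaw":160,"x":0,"y":0,"z":0,"ax":0,"ay":0,"az":0},{"jaw":160,"x":0,"y":0,"z":0,"ax":0,"ay":0,"az":0}]'
python3 - <<'E'
from h import *
snap('side','s6',(200,120,420,340),2.7)
w=camera_params('wrist');print(repr(w));print(sense()['tcp_pos'])
snap('wrist','w6')
E
```

```text
time_s: 21.32
tcp_pos: [0.5746, 0.1027, 0.1405]
ee_rot: [[0.005, -1.0, -0.0], [-1.0, -0.005, -0.002], [0.002, 0.0, -1.0]]
wrist_force: [0.8, 0.1, 0.4]
gripper_width: 0.801
time_s: 22.08
tcp_pos: [0.6384, 0.2059, 0.1334]
ee_rot: [[0.003, -1.0, -0.012], [-1.0, -0.002, -0.007], [0.007, 0.012, -1.0]]
wrist_force: [0.1, 0.1, -0.6]
gripper_width: 0.377
{'vfov': 65.69337394563686, 'cx': 313.42281752525435, 'cy': 242.61263684030365, 'R': array([[-9.99937672e-01, -2.11130439e-03,  1.09632967e-02],
       [ 8.95578613e-04,  9.63624621e-01,  2.67257904e-01],
       [-1.11287654e-02,  2.67251065e-01, -9.63562670e-01]]), 't': array([ 0.63766459, -0.20775924,  0.25782731])}
[0.6382847  0.20577962 0.13341767]
```

View pics/s6.png

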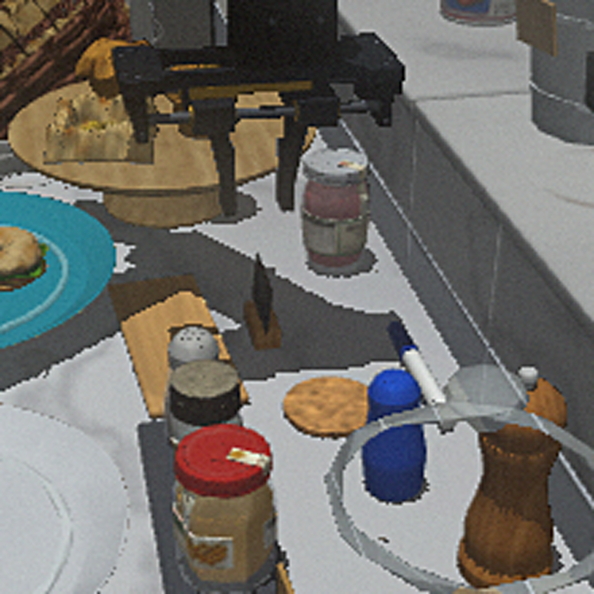

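View pics/w6.png

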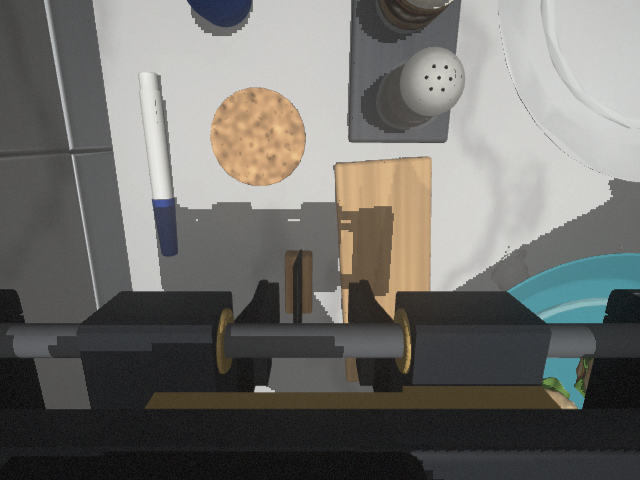

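```bash
python3 - <<'E'
from h import *
a=cv2.imread('pics/w6.png')
cv2.imwrite('pics/c6.png',cv2.resize(a[225:345,240:440],None,fx=4,fy=4,interpolation=cv2.INTER_CUBIC))
w=camera_params('wrist')
for n,q in dict(blkL=(285,285,.018),blkR=(312,283,.018),blktop=(299,250,.018),cardtop=(300,250,.058),boardedge=(334,163,.008),be2=(340,240,.008),coaster=(258,136,.006)).items(): print(n,ray(w,*q).round(4))
E
```

```text
blkL [0.6605 0.2455 0.018 ]
blkR [0.6387 0.2438 0.018 ]
blktop [0.6489 0.2161 0.018 ]
cardtop [0.6471 0.2041 0.058 ]
boardedge [0.622  0.1498 0.008 ]
be2 [0.6161 0.2107 0.008 ]
coaster [0.6794 0.1301 0.006 ]
```

View pics/c6.png

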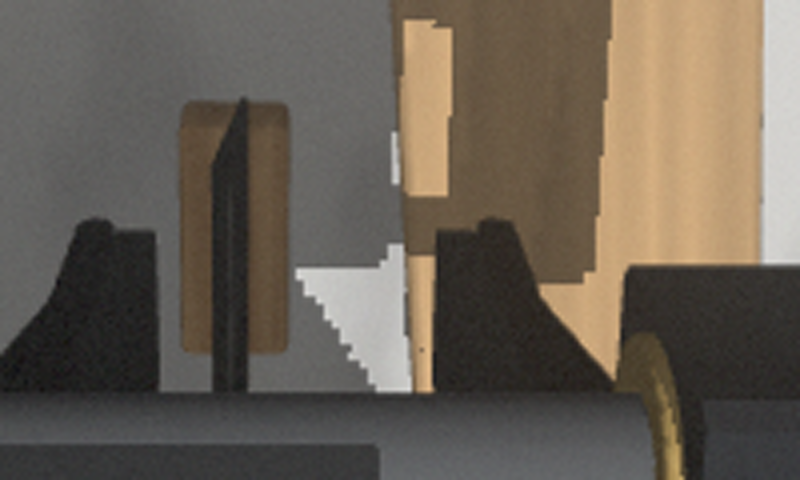

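```bash
python3 -m inch '[{"jaw":165,"x":0.19,"y":0.5,"z":0,"ax":0.04,"ay":-0.07,"az":0},{"jaw":165,"x":0,"y":0.1,"z":-0.1,"ax":0,"ay":0,"az":0},{"jaw":165,"x":0,"y":0,"z":-0.3,"ax":0,"ay":0,"az":0},{"jaw":165,"x":0,"y":0,"z":-0.2,"ax":0,"ay":0,"az":0},{"jaw":165,"x":0,"y":0,"z":0,"ax":0,"ay":0,"az":0}]'
```

```text
time_s: 22.8
tcp_pos: [0.6474, 0.2384, 0.0955]
ee_rot: [[-0.001, -1.0, -0.002], [-1.0, 0.001, -0.001], [0.001, 0.002, -1.0]]
wrist_force: [0.9, -0.6, 0.2]
gripper_width: 0.351
```

```bash
python3 -m inch '[{"jaw":165,"x":0.05,"y":0.05,"z":-0.2,"ax":0,"ay":0,"az":0},{"jaw":165,"x":0,"y":0,"z":-0.2,"ax":0,"ay":0,"az":0},{"jaw":165,"x":0,"y":0,"z":-0.1,"ax":0,"ay":0,"az":0},{"jaw":165,"x":0,"y":0,"z":0,"ax":0,"ay":0,"az":0}]'
python3 - <<'E'
from h import *
snap('side','s7',(230,120,390,280),3.7)
E
```

```text
time_s: 23.3
tcp_pos: [0.6508, 0.2409, 0.0633]
ee_rot: [[-0.002, -1.0, -0.002], [-1.0, 0.002, -0.001], [0.001, 0.002, -1.0]]
wrist_force: [-0.9, -0.4, 0.5]
gripper_width: 0.354
```

View pics/s7.png

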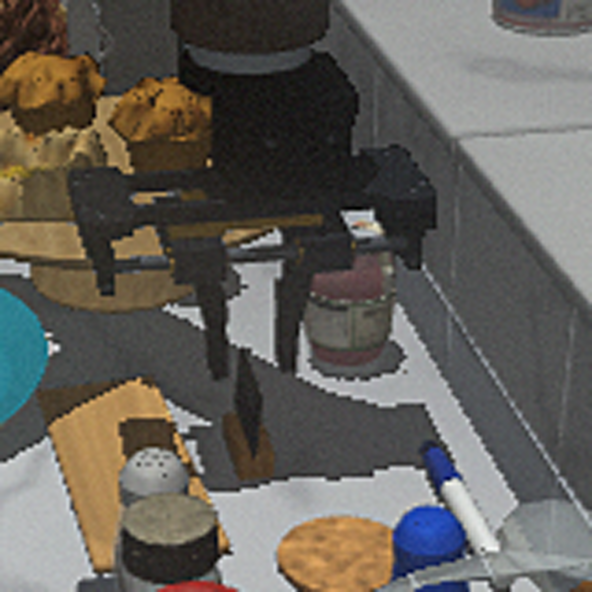

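```bash
python3 -m inch '[{"jaw":165,"x":-0.02,"y":0.01,"z":-0.2,"ax":0,"ay":0,"az":0},{"jaw":165,"x":0,"y":0,"z":-0.2,"ax":0,"ay":0,"az":0},{"jaw":165,"x":0,"y":0,"z":-0.2,"ax":0,"ay":0,"az":0},{"jaw":165,"x":0,"y":0,"z":0,"ax":0,"ay":0,"az":0}]'
```

```text
time_s: 23.85
tcp_pos: [0.6495, 0.2417, 0.0253]
ee_rot: [[-0.002, -1.0, -0.001], [-1.0, 0.002, -0.0], [0.0, 0.001, -1.0]]
wrist_force: [-0.2, 0.4, -1.4]
gripper_width: 0.353
```

```bash
python3 -m inch '[{"jaw":165,"x":0.01,"y":0,"z":-0.2,"ax":0,"ay":0,"az":0},{"jaw":165,"x":0,"y":0,"z":-0.1,"ax":0,"ay":0,"az":0},{"jaw":165,"x":0,"y":0,"z":0,"ax":0,"ay":0,"az":0}]'
```

```text
time_s: 24.22
tcp_pos: [0.6505, 0.2417, 0.0062]
ee_rot: [[-0.002, -1.0, -0.001], [-1.0, 0.002, -0.0], [0.0, 0.001, -1.0]]
wrist_force: [0.0, 0.2, 0.8]
gripper_width: 0.355
```

```bash
python3 -m inch '[{"jaw":255,"x":0,"y":0,"z":0,"ax":0,"ay":0,"az":0},{"jaw":255,"x":0,"y":0,"z":0,"ax":0,"ay":0,"az":0},{"jaw":255,"x":0,"y":0,"z":0,"ax":0,"ay":0,"az":0},{"jaw":255,"x":0,"y":0,"z":0,"ax":0,"ay":0,"az":0}]'; python3 -m inch '[{"jaw":255,"x":0,"y":0,"z":0.2,"ax":0,"ay":0,"az":0},{"jaw":255,"x":0,"y":0,"z":0.3,"ax":0,"ay":0,"az":0},{"jaw":255,"x":0,"y":0,"z":0.3,"ax":0,"ay":0,"az":0},{"jaw":255,"x":0,"y":0,"z":0.2,"ax":0,"ay":0,"az":0},{"jaw":255,"x":0,"y":0,"z":0,"ax":0,"ay":0,"az":0}]'
python3 - <<'E'
from h import *
snap('side','s8',(230,120,390,280),3.7)
E
```

```text
time_s: 24.72
tcp_pos: [0.6509, 0.242, 0.0071]
ee_rot: [[-0.001, -1.0, 0.001], [-1.0, 0.001, 0.0], [-0.0, -0.001, -1.0]]
wrist_force: [-0.1, 0.3, -0.7]
gripper_width: 0.248
time_s: 25.35
tcp_pos: [0.652, 0.2426, 0.0739]
ee_rot: [[-0.001, -1.0, 0.005], [-1.0, 0.001, 0.003], [-0.003, -0.005, -1.0]]
wrist_force: [-0.7, 0.9, -1.0]
gripper_width: 0.253
```

View pics/s8.png

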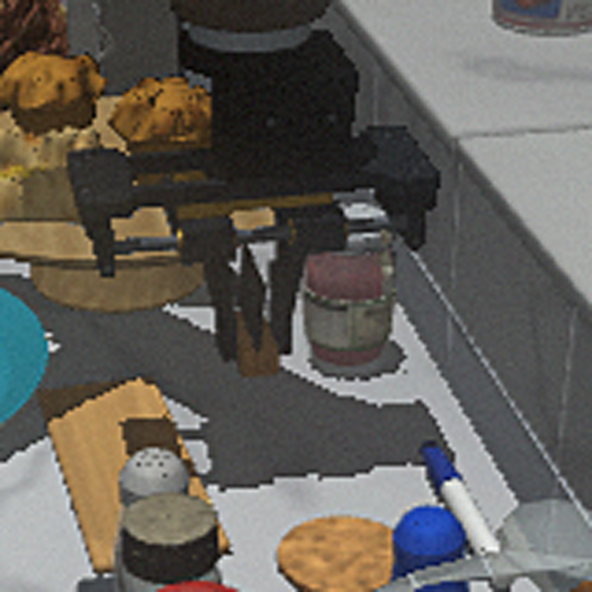

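```bash
python3 -m inch '[{"jaw":255,"x":0.1,"y":-0.3,"z":0.1,"ax":0,"ay":0,"az":-0.5},{"jaw":255,"x":0.1,"y":-0.5,"z":0,"ax":0,"ay":0,"az":-0.7},{"jaw":255,"x":0.1,"y":-0.5,"z":0,"ax":0,"ay":0,"az":-0.7},{"jaw":255,"x":0.1,"y":-0.3,"z":0,"ax":0,"ay":0,"az":-0.5},{"jaw":255,"x":0,"y":-0.2,"z":0,"ax":0,"ay":0,"az":-0.3},{"jaw":255,"x":0,"y":0,"z":0,"ax":0,"ay":0,"az":0}]'
```

```text
time_s: 26.15
tcp_pos: [0.6727, 0.1306, 0.0738]
ee_rot: [[-0.469, -0.883, -0.006], [-0.883, 0.469, -0.002], [0.004, 0.004, -1.0]]
wrist_force: [0.2, 0.9, -1.2]
gripper_width: 0.247
```

```bash
python3 -m inch '[{"jaw":255,"x":0.09,"y":0,"z":-0.15,"ax":0.01,"ay":-0.03,"az":0},{"jaw":255,"x":0,"y":0,"z":-0.2,"ax":0,"ay":0,"az":0},{"jaw":255,"x":0,"y":0,"z":-0.2,"ax":0,"ay":0,"az":0},{"jaw":255,"x":0,"y":0,"z":0,"ax":0,"ay":0,"az":0}]'
python3 - <<'E'
from h import *
snap('side','s9',(200,120,420,340),2.7);snap('wrist','w9')
E
```

```text
time_s: 26.65
tcp_pos: [0.6771, 0.1321, 0.0363]
ee_rot: [[-0.466, -0.885, -0.003], [-0.885, 0.466, -0.001], [0.002, 0.003, -1.0]]
wrist_force: [-0.5, 0.5, 0.0]
gripper_width: 0.249
```

View pics/s9.png

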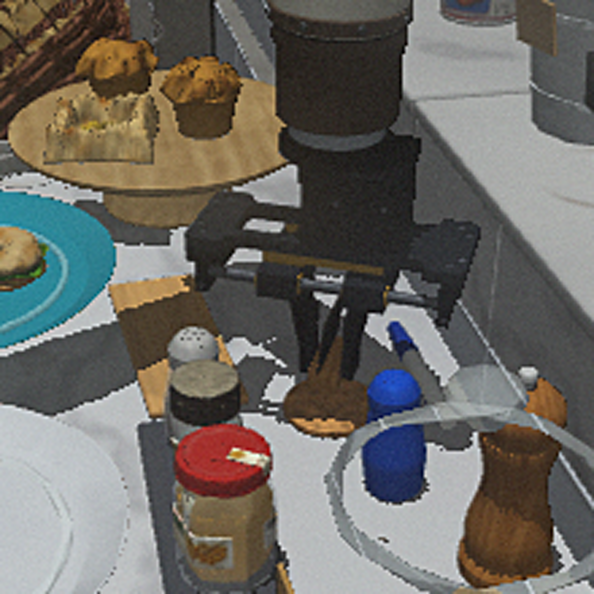

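View pics/w9.png

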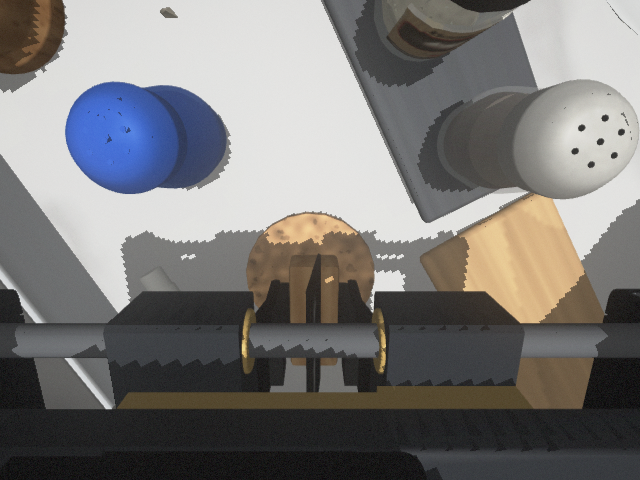

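```bash
python3 -m inch '[{"jaw":255,"x":0,"y":0,"z":-0.2,"ax":0,"ay":0,"az":0},{"jaw":255,"x":0,"y":0,"z":-0.13,"ax":0,"ay":0,"az":0},{"jaw":255,"x":0,"y":0,"z":0,"ax":0,"ay":0,"az":0}]'
```

```text
time_s: 27.12
tcp_pos: [0.6785, 0.1326, 0.0176]
ee_rot: [[-0.465, -0.885, 0.001], [-0.885, 0.465, 0.001], [-0.001, -0.0, -1.0]]
wrist_force: [0.5, 0.0, -1.1]
gripper_width: 0.248
```

```bash
python3 -m inch '[{"jaw":255,"x":0,"y":0,"z":-0.06,"ax":0,"ay":0,"az":0},{"jaw":255,"x":0,"y":0,"z":-0.03,"ax":0,"ay":0,"az":0}]';python3 -m inch '[{"jaw":255,"x":0,"y":0,"z":-0.02,"ax":0,"ay":0,"az":0}]'
```

```text
time_s: 27.38
tcp_pos: [0.6787, 0.1326, 0.0124]
ee_rot: [[-0.465, -0.885, 0.001], [-0.885, 0.465, 0.001], [-0.001, -0.001, -1.0]]
wrist_force: [-2.3, 0.2, 4.9]
gripper_width: 0.25
time_s: 27.5
tcp_pos: [0.6787, 0.1326, 0.0124]
ee_rot: [[-0.465, -0.885, 0.001], [-0.885, 0.465, 0.0], [-0.001, -0.001, -1.0]]
wrist_force: [-4.1, 1.0, 7.6]
gripper_width: 0.251
```

Seated. Open moderately and rise.

```bash
python3 -m inch '[{"jaw":155,"x":0,"y":0,"z":0,"ax":0,"ay":0,"az":0},{"jaw":155,"x":0,"y":0,"z":0,"ax":0,"ay":0,"az":0},{"jaw":155,"x":0,"y":0,"z":0,"ax":0,"ay":0,"az":0},{"jaw":155,"x":0,"y":0,"z":0,"ax":0,"ay":0,"az":0},{"jaw":155,"x":0,"y":0,"z":0.15,"ax":0,"ay":0,"az":0},{"jaw":155,"x":0,"y":0,"z":0.2,"ax":0,"ay":0,"az":0},{"jaw":155,"x":0,"y":0,"z":0.3,"ax":0,"ay":0,"az":0},{"jaw":155,"x":0,"y":0,"z":0.3,"ax":0,"ay":0,"az":0}]'; python3 -m inch '[{"jaw":100,"x":0,"y":0,"z":0.4,"ax":0,"ay":0,"az":0},{"jaw":50,"x":0,"y":0,"z":0.5,"ax":0,"ay":0,"az":0},{"jaw":50,"x":0,"y":0,"z":0.4,"ax":0,"ay":0,"az":0},{"jaw":50,"x":0,"y":0,"z":0,"ax":0,"ay":0,"az":0}]';python3 - <<'E'
from h import *
snap('side','s10',(200,120,420,340),2.7)
w=camera_params('wrist');print(w['R'].tolist(),w['t'].tolist());snap('wrist','w10')
E
```

```text
time_s: 28.5
tcp_pos: [0.679, 0.1325, 0.0726]
ee_rot: [[-0.465, -0.885, 0.002], [-0.885, 0.465, 0.0], [-0.001, -0.001, -1.0]]
wrist_force: [-0.2, -0.3, 0.7]
gripper_width: 0.392
time_s: 29.0
tcp_pos: [0.6806, 0.133, 0.1611]
ee_rot: [[-0.464, -0.886, 0.011], [-0.886, 0.464, 0.004], [-0.008, -0.008, -1.0]]
wrist_force: [-0.2, -0.1, -0.7]
gripper_width: 0.748
[[-0.8854001536080933, 0.46477149587313654, -0.007350143849733338], [0.44431884793987625, 0.8508710888333718, 0.28035540221813743], [0.13655522456554312, 0.24496090874129178, -0.959868128355398]] [0.5412010464152649, -0.43307599305377215, 0.20483700373366895]
```

View pics/s10.png

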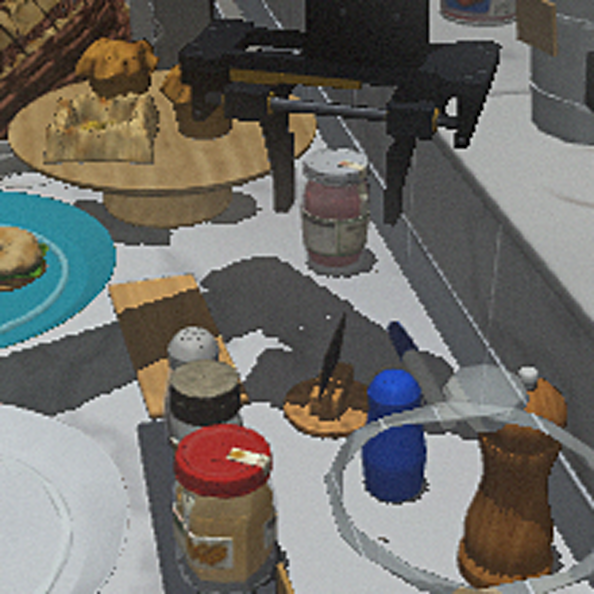

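View pics/w10.png

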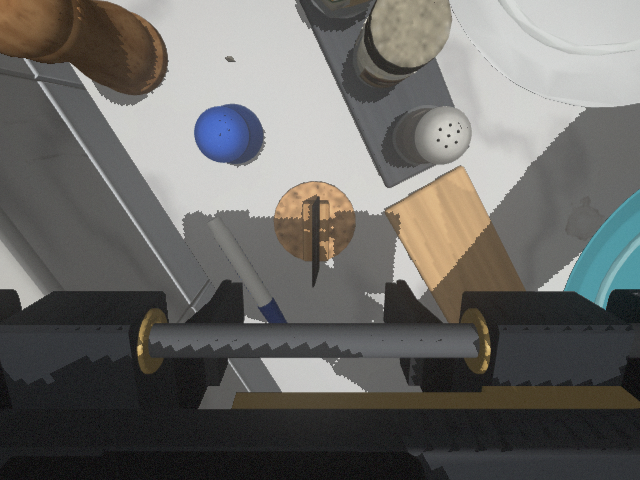

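```bash
python3 - <<'E'
from h import *
a=cv2.imread('pics/w10.png')
cv2.imwrite('pics/c10.png',cv2.resize(a[170:300,260:370],None,fx=5,fy=5,interpolation=cv2.INTER_CUBIC))
E
```

```text
(no output)
```

View pics/c10.png

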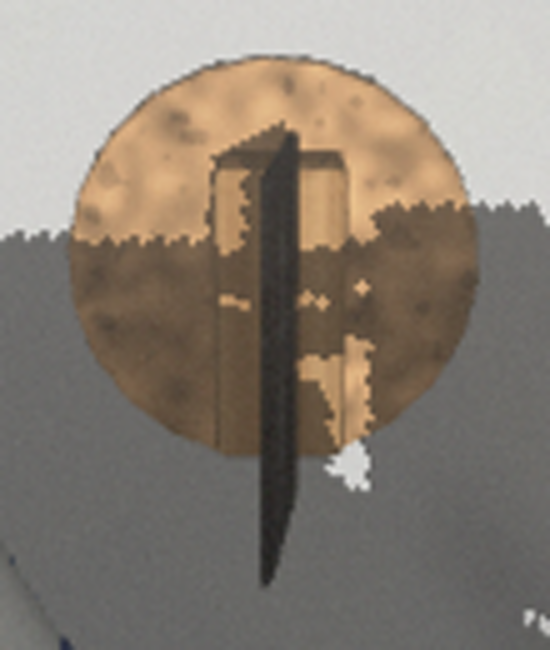

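```bash
python3 - <<'E'
from h import *
w=camera_params('wrist')
g=lambda u,v,z: ray(w,(u+.5)/5-.5+260,(v+.5)/5-.5+170,z)[:2]
print(g(281,308,.024),g(273,258,.006),g(281,165,.024),g(281,455,.024))
E
```

```text
[0.67836878 0.1343123 ] [0.67758239 0.12985201] [0.66735719 0.11325325] [0.69020753 0.15695325]
```

```bash
python3 -m inch '[{"jaw":50,"x":-0.3,"y":-0.1,"z":0,"ax":0,"ay":0.05,"az":0.6},{"jaw":50,"x":-0.5,"y":-0.15,"z":0,"ax":0,"ay":0,"az":0.8},{"jaw":50,"x":-0.5,"y":-0.15,"z":0,"ax":0,"ay":0,"az":0.7},{"jaw":50,"x":-0.3,"y":-0.1,"z":0,"ax":0,"ay":0,"az":0.5},{"jaw":50,"x":-0.1,"y":0,"z":0,"ax":0,"ay":0,"az":0.2},{"jaw":50,"x":0,"y":0,"z":0,"ax":0,"ay":0,"az":0}]'
```

```text
time_s: 29.85
tcp_pos: [0.5694, 0.1004, 0.1484]
ee_rot: [[0.019, -1.0, -0.019], [-1.0, -0.019, -0.007], [0.006, 0.019, -1.0]]
wrist_force: [-0.2, -0.9, -0.7]
gripper_width: 0.804
```

```bash
python3 -m inch '[{"jaw":50,"x":0.08,"y":0.04,"z":-0.1,"ax":0.04,"ay":-0.11,"az":-0.11},{"jaw":50,"x":0,"y":0,"z":0,"ax":0,"ay":0,"az":0}]'
python3 - <<'E'
from h import *
s=sense();print(s['tcp_pos']);w=camera_params('wrist');snap('wrist','w11')
print(proj(w,[.5743,.1029,.094]),proj(w,[.5739,.0397,.104]),proj(w,[.5745,-.0248,.094]))
E
```

```text
time_s: 30.1
tcp_pos: [0.5755, 0.1034, 0.1411]
ee_rot: [[-0.003, -1.0, 0.001], [-1.0, 0.003, 0.001], [-0.001, -0.001, -1.0]]
wrist_force: [0.3, 0.4, 0.5]
gripper_width: 0.805
[0.5755248  0.10336886 0.14111042]
[316.26326855 264.98111121] [317.04290969 157.65835254] [315.66123067  25.44603877]
```

View pics/w11.png

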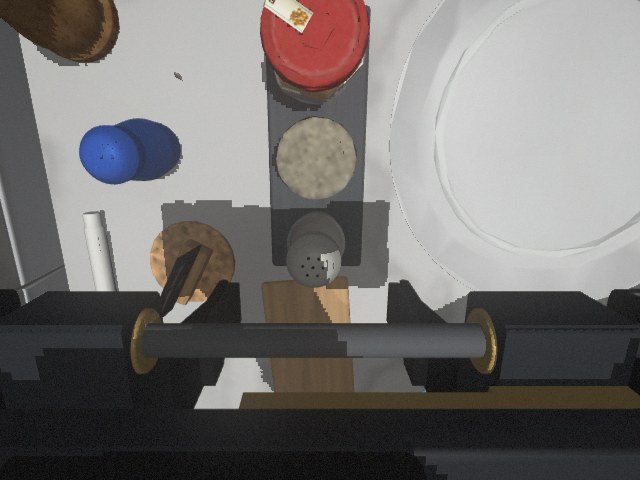

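```bash
python3 -m inch '[{"jaw":50,"x":-0.02,"y":0,"z":-0.2,"ax":0,"ay":0,"az":0},{"jaw":50,"x":0,"y":0,"z":-0.3,"ax":0,"ay":0,"az":0},{"jaw":50,"x":0,"y":0,"z":-0.3,"ax":0,"ay":0,"az":0},{"jaw":50,"x":0,"y":0,"z":-0.2,"ax":0,"ay":0,"az":0},{"jaw":50,"x":0,"y":0,"z":0,"ax":0,"ay":0,"az":0}]'
```

```text
time_s: 30.78
tcp_pos: [0.5744, 0.1034, 0.0771]
ee_rot: [[-0.003, -1.0, -0.0], [-1.0, 0.003, 0.001], [-0.001, 0.0, -1.0]]
wrist_force: [0.6, 0.3, -0.2]
gripper_width: 0.804
```

```bash
python3 -m inch '[{"jaw":50,"x":0,"y":0,"z":-0.2,"ax":0,"ay":0,"az":0},{"jaw":50,"x":0,"y":0,"z":-0.2,"ax":0,"ay":0,"az":0},{"jaw":50,"x":0,"y":0,"z":-0.17,"ax":0,"ay":0,"az":0},{"jaw":50,"x":0,"y":0,"z":0,"ax":0,"ay":0,"az":0}]'
```

```text
time_s: 31.28
tcp_pos: [0.575, 0.1036, 0.0413]
ee_rot: [[-0.003, -1.0, 0.001], [-1.0, 0.003, 0.001], [-0.001, -0.001, -1.0]]
wrist_force: [0.1, 0.1, 0.7]
gripper_width: 0.806
```

```bash
python3 -m inch '[{"jaw":255,"x":0,"y":0,"z":0,"ax":0,"ay":0,"az":0},{"jaw":255,"x":0,"y":0,"z":0,"ax":0,"ay":0,"az":0},{"jaw":255,"x":0,"y":0,"z":0,"ax":0,"ay":0,"az":0},{"jaw":255,"x":0,"y":0,"z":0,"ax":0,"ay":0,"az":0},{"jaw":255,"x":0,"y":0,"z":0,"ax":0,"ay":0,"az":0}]';python3 -m inch '[{"jaw":255,"x":0,"y":0,"z":0.25,"ax":0,"ay":0,"az":0},{"jaw":255,"x":0,"y":0,"z":0.4,"ax":0,"ay":0,"az":0},{"jaw":255,"x":0,"y":0,"z":0.3,"ax":0,"ay":0,"az":0},{"jaw":255,"x":0,"y":0,"z":0,"ax":0,"ay":0,"az":0},{"jaw":255,"x":0,"y":0.5,"z":0,"ax":0,"ay":0,"az":0},{"jaw":255,"x":0.05,"y":0.7,"z":0,"ax":0,"ay":0,"az":0},{"jaw":255,"x":0.05,"y":0.7,"z":0,"ax":0,"ay":0,"az":0},{"jaw":255,"x":0,"y":0.7,"z":0,"ax":0,"ay":0,"az":0},{"jaw":255,"x":0,"y":0.5,"z":0,"ax":0,"ay":0,"az":0},{"jaw":255,"x":0,"y":0.2,"z":0,"ax":0,"ay":0,"az":0},{"jaw":255,"x":0,"y":0,"z":0,"ax":0,"ay":0,"az":0}]'
```

```text
time_s: 31.9
tcp_pos: [0.5755, 0.1038, 0.0423]
ee_rot: [[-0.003, -1.0, 0.003], [-1.0, 0.003, 0.002], [-0.002, -0.003, -1.0]]
wrist_force: [-0.6, 0.3, -0.5]
gripper_width: 0.455
time_s: 33.28
tcp_pos: [0.5795, 0.3056, 0.1005]
ee_rot: [[-0.006, -1.0, 0.0], [-1.0, 0.006, -0.0], [0.0, -0.0, -1.0]]
wrist_force: [0.6, 0.0, -1.3]
gripper_width: 0.452
```

```bash
python3 -m inch '[{"jaw":255,"x":-0.03,"y":-0.02,"z":-0.2,"ax":0,"ay":0,"az":0.03},{"jaw":255,"x":0,"y":0,"z":-0.25,"ax":0,"ay":0,"az":0},{"jaw":255,"x":0,"y":0,"z":-0.25,"ax":0,"ay":0,"az":0},{"jaw":255,"x":0,"y":0,"z":-0.1,"ax":0,"ay":0,"az":0},{"jaw":255,"x":0,"y":0,"z":0,"ax":0,"ay":0,"az":0}]'
```

```text
time_s: 33.9
tcp_pos: [0.5767, 0.2997, 0.0476]
ee_rot: [[-0.005, -1.0, -0.004], [-1.0, 0.005, -0.003], [0.003, 0.004, -1.0]]
wrist_force: [0.5, -0.2, -0.8]
gripper_width: 0.456
```

```bash
python3 -m inch '[{"jaw":255,"x":0.01,"y":0.08,"z":-0.03,"ax":0.02,"ay":-0.02,"az":0},{"jaw":255,"x":0,"y":0,"z":-0.06,"ax":0,"ay":0,"az":0},{"jaw":255,"x":0,"y":0,"z":-0.03,"ax":0,"ay":0,"az":0}]';python3 -m inch '[{"jaw":255,"x":0,"y":0,"z":-0.02,"ax":0,"ay":0,"az":0}]'
```

```text
time_s: 34.28
tcp_pos: [0.5781, 0.3055, 0.0422]
ee_rot: [[-0.004, -1.0, 0.002], [-1.0, 0.004, 0.002], [-0.002, -0.002, -1.0]]
wrist_force: [-2.3, -0.9, 8.8]
gripper_width: 0.451
time_s: 34.4
tcp_pos: [0.5781, 0.3054, 0.0422]
ee_rot: [[-0.004, -1.0, 0.002], [-1.0, 0.004, 0.002], [-0.002, -0.002, -1.0]]
wrist_force: [-1.7, -0.9, 4.6]
gripper_width: 0.452
```

Release, rise, go over the spice jar (.574,.0397).

```bash
python3 -m inch '[{"jaw":50,"x":0,"y":0,"z":0,"ax":0,"ay":0,"az":0},{"jaw":50,"x":0,"y":0,"z":0,"ax":0,"ay":0,"az":0},{"jaw":50,"x":0,"y":0,"z":0,"ax":0,"ay":0,"az":0},{"jaw":50,"x":0,"y":0,"z":0,"ax":0,"ay":0,"az":0},{"jaw":50,"x":0,"y":0,"z":0.3,"ax":0,"ay":0,"az":0},{"jaw":50,"x":0,"y":0,"z":0.4,"ax":0,"ay":0,"az":0},{"jaw":50,"x":0,"y":0,"z":0.4,"ax":0,"ay":0,"az":0},{"jaw":50,"x":0,"y":0,"z":0.4,"ax":0,"ay":0,"az":0},{"jaw":50,"x":0,"y":0,"z":0.2,"ax":0,"ay":0,"az":0},{"jaw":50,"x":0,"y":0,"z":0,"ax":0,"ay":0,"az":0}]'; python3 -m inch '[{"jaw":50,"x":0,"y":-0.6,"z":0,"ax":0,"ay":0,"az":0},{"jaw":50,"x":0,"y":-0.8,"z":0,"ax":0,"ay":0,"az":0},{"jaw":50,"x":0,"y":-0.8,"z":0,"ax":0,"ay":0,"az":0},{"jaw":50,"x":0,"y":-0.8,"z":0,"ax":0,"ay":0,"az":0},{"jaw":50,"x":0,"y":-0.7,"z":0,"ax":0,"ay":0,"az":0},{"jaw":50,"x":0,"y":-0.4,"z":0,"ax":0,"ay":0,"az":0},{"jaw":50,"x":0,"y":-0.2,"z":0,"ax":0,"ay":0,"az":0},{"jaw":50,"x":0,"y":0,"z":0,"ax":0,"ay":0,"az":0}]'
python3 - <<'E'
from h import *
snap('side','s12',(200,120,420,340),2.7)
s=sense();print(s['tcp_pos']);w=camera_params('wrist');snap('wrist','w12')
print(proj(w,[.5739,.0397,.104]),proj(w,[.5745,-.0248,.094]),proj(w,[.5745,-.0178,.094]))
E
```

```text
time_s: 35.65
tcp_pos: [0.5795, 0.3063, 0.1533]
ee_rot: [[-0.003, -1.0, 0.009], [-1.0, 0.003, 0.005], [-0.005, -0.009, -1.0]]
wrist_force: [-0.0, 0.4, -1.2]
gripper_width: 0.805
time_s: 36.65
tcp_pos: [0.5743, 0.0403, 0.1457]
ee_rot: [[-0.002, -1.0, -0.004], [-1.0, 0.002, 0.001], [-0.001, 0.004, -1.0]]
wrist_force: [0.2, -0.6, 0.4]
gripper_width: 0.801
[0.57435122 0.0408128  0.14575144]
[314.66089799 266.95837697] [313.35950091 152.632423  ] [313.38377603 165.32432002]
```

View pics/s12.png

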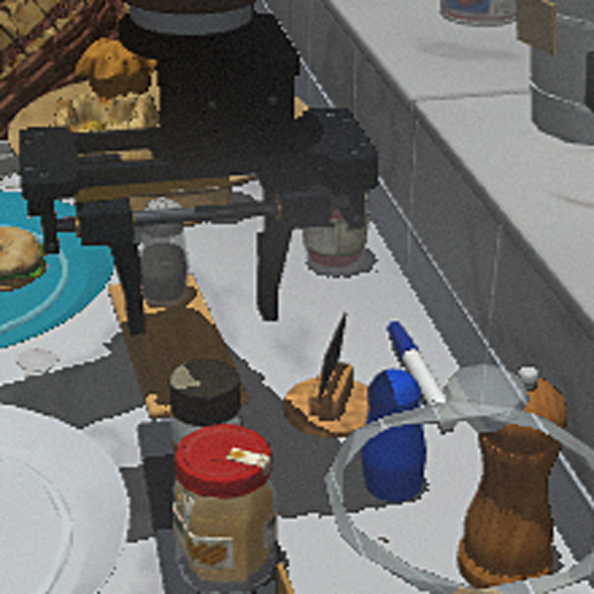

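View pics/w12.png

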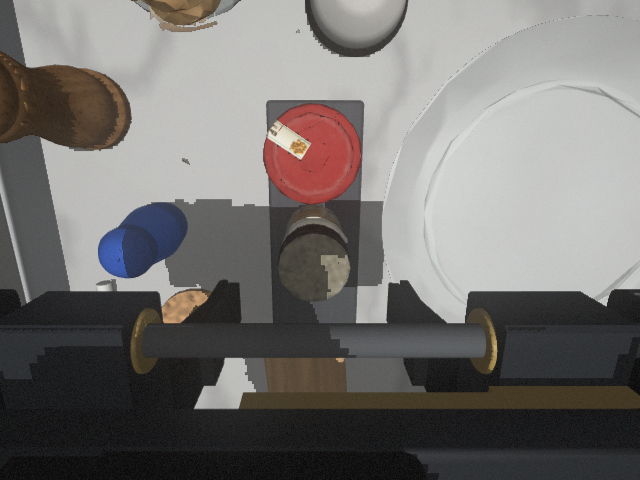

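```bash
python3 -m inch '[{"jaw":50,"x":0,"y":-0.01,"z":-0.2,"ax":0,"ay":-0.02,"az":0},{"jaw":50,"x":0,"y":0,"z":-0.3,"ax":0,"ay":0,"az":0},{"jaw":50,"x":0,"y":0,"z":-0.3,"ax":0,"ay":0,"az":0},{"jaw":50,"x":0,"y":0,"z":-0.2,"ax":0,"ay":0,"az":0},{"jaw":50,"x":0,"y":0,"z":0,"ax":0,"ay":0,"az":0}]'
```

```text
time_s: 37.38
tcp_pos: [0.5738, 0.0446, 0.0814]
ee_rot: [[0.004, -1.0, -0.001], [-1.0, -0.004, 0.002], [-0.002, 0.001, -1.0]]
wrist_force: [1.1, -0.4, -0.9]
gripper_width: 0.8
```

```bash
python3 -m inch '[{"jaw":50,"x":0,"y":-0.08,"z":-0.1,"ax":0,"ay":0,"az":0},{"jaw":50,"x":0,"y":0,"z":-0.25,"ax":0,"ay":0,"az":0},{"jaw":50,"x":0,"y":0,"z":-0.2,"ax":0,"ay":0,"az":0},{"jaw":50,"x":0,"y":0,"z":-0.05,"ax":0,"ay":0,"az":0},{"jaw":50,"x":0,"y":0,"z":0,"ax":0,"ay":0,"az":0}]'
```

```text
time_s: 38.0
tcp_pos: [0.5745, 0.0397, 0.0436]
ee_rot: [[0.005, -1.0, 0.001], [-1.0, -0.005, 0.002], [-0.002, -0.001, -1.0]]
wrist_force: [-0.9, -0.2, 0.5]
gripper_width: 0.804
```

```bash
python3 -m inch '[{"jaw":255,"x":0,"y":0,"z":0,"ax":0,"ay":0,"az":0},{"jaw":255,"x":0,"y":0,"z":0,"ax":0,"ay":0,"az":0},{"jaw":255,"x":0,"y":0,"z":0,"ax":0,"ay":0,"az":0},{"jaw":255,"x":0,"y":0,"z":0,"ax":0,"ay":0,"az":0},{"jaw":255,"x":0,"y":0,"z":0,"ax":0,"ay":0,"az":0}]';python3 -m inch '[{"jaw":255,"x":0,"y":0,"z":0.25,"ax":0,"ay":0,"az":0},{"jaw":255,"x":0,"y":0,"z":0.4,"ax":0,"ay":0,"az":0},{"jaw":255,"x":0,"y":0,"z":0.3,"ax":0,"ay":0,"az":0},{"jaw":255,"x":0,"y":0,"z":0,"ax":0,"ay":0,"az":0},{"jaw":255,"x":0,"y":0.5,"z":0,"ax":0,"ay":0,"az":0},{"jaw":255,"x":0.02,"y":0.7,"z":0,"ax":0,"ay":0,"az":0},{"jaw":255,"x":0.02,"y":0.7,"z":0,"ax":0,"ay":0,"az":0},{"jaw":255,"x":0,"y":0.7,"z":0,"ax":0,"ay":0,"az":0},{"jaw":255,"x":0,"y":0.5,"z":0,"ax":0,"ay":0,"az":0},{"jaw":255,"x":0,"y":0.2,"z":0,"ax":0,"ay":0,"az":0},{"jaw":255,"x":0,"y":0,"z":0,"ax":0,"ay":0,"az":0}]'
```

```text
time_s: 38.62
tcp_pos: [0.575, 0.0399, 0.0446]
ee_rot: [[0.005, -1.0, 0.002], [-1.0, -0.005, 0.003], [-0.003, -0.002, -1.0]]
wrist_force: [-0.3, 0.3, -0.6]
gripper_width: 0.488
time_s: 40.0
tcp_pos: [0.5744, 0.2417, 0.102]
ee_rot: [[0.001, -1.0, -0.003], [-1.0, -0.001, 0.001], [-0.001, 0.003, -1.0]]
wrist_force: [-0.4, 0.3, -0.7]
gripper_width: 0.491
```

```bash
python3 -m inch '[{"jaw":255,"x":0,"y":0.05,"z":-0.2,"ax":0,"ay":-0.02,"az":0},{"jaw":255,"x":0,"y":0,"z":-0.2,"ax":0,"ay":0,"az":0},{"jaw":255,"x":0,"y":0,"z":-0.2,"ax":0,"ay":0,"az":0},{"jaw":255,"x":0,"y":0,"z":-0.1,"ax":0,"ay":0,"az":0},{"jaw":255,"x":0,"y":0,"z":0,"ax":0,"ay":0,"az":0}]'
```

```text
time_s: 40.62
tcp_pos: [0.5735, 0.2406, 0.0556]
ee_rot: [[-0.003, -1.0, -0.002], [-1.0, 0.003, -0.002], [0.002, 0.002, -1.0]]
wrist_force: [0.1, -0.5, -1.9]
gripper_width: 0.492
```

```bash
python3 -m inch '[{"jaw":255,"x":0.02,"y":0.05,"z":-0.1,"ax":0.01,"ay":-0.01,"az":0},{"jaw":255,"x":0,"y":0,"z":-0.07,"ax":0,"ay":0,"az":0},{"jaw":255,"x":0,"y":0,"z":-0.03,"ax":0,"ay":0,"az":0}]';python3 -m inch '[{"jaw":255,"x":0,"y":0,"z":-0.02,"ax":0,"ay":0,"az":0}]'
```

```text
time_s: 41.0
tcp_pos: [0.5754, 0.2442, 0.0445]
ee_rot: [[-0.002, -1.0, 0.001], [-1.0, 0.002, 0.001], [-0.001, -0.001, -1.0]]
wrist_force: [-3.3, -0.9, 8.2]
gripper_width: 0.493
time_s: 41.12
tcp_pos: [0.5754, 0.2442, 0.0445]
ee_rot: [[-0.002, -1.0, 0.001], [-1.0, 0.002, 0.0], [-0.0, -0.001, -1.0]]
wrist_force: [-3.7, -0.5, 6.5]
gripper_width: 0.496
```

Release, rise, go to the honey jar (.5745,−.0248).

```bash
python3 -m inch '[{"jaw":50,"x":0,"y":0,"z":0,"ax":0,"ay":0,"az":0},{"jaw":50,"x":0,"y":0,"z":0,"ax":0,"ay":0,"az":0},{"jaw":50,"x":0,"y":0,"z":0,"ax":0,"ay":0,"az":0},{"jaw":50,"x":0,"y":0,"z":0,"ax":0,"ay":0,"az":0},{"jaw":50,"x":0,"y":0,"z":0.3,"ax":0,"ay":0,"az":0},{"jaw":50,"x":0,"y":0,"z":0.4,"ax":0,"ay":0,"az":0},{"jaw":50,"x":0,"y":0,"z":0.4,"ax":0,"ay":0,"az":0},{"jaw":50,"x":0,"y":0,"z":0.4,"ax":0,"ay":0,"az":0},{"jaw":50,"x":0,"y":0,"z":0.2,"ax":0,"ay":0,"az":0},{"jaw":50,"x":0,"y":0,"z":0,"ax":0,"ay":0,"az":0}]'; python3 -m inch '[{"jaw":0,"x":0,"y":-0.6,"z":0,"ax":0,"ay":0,"az":0},{"jaw":0,"x":0,"y":-0.8,"z":0,"ax":0,"ay":0,"az":0},{"jaw":0,"x":0,"y":-0.8,"z":0,"ax":0,"ay":0,"az":0},{"jaw":0,"x":0,"y":-0.8,"z":0,"ax":0,"ay":0,"az":0},{"jaw":0,"x":0,"y":-0.8,"z":0,"ax":0,"ay":0,"az":0},{"jaw":0,"x":0,"y":-0.4,"z":0,"ax":0,"ay":0,"az":0},{"jaw":0,"x":0,"y":-0.2,"z":0,"ax":0,"ay":0,"az":0},{"jaw":0,"x":0,"y":0,"z":0,"ax":0,"ay":0,"az":0}]'
python3 - <<'E'
from h import *
snap('side','s13',(200,120,420,340),2.7)
s=sense();print(s['tcp_pos']);w=camera_params('wrist');snap('wrist','w13')
print(proj(w,[.5745,-.0248,.094]))
E
```

```text
time_s: 42.38
tcp_pos: [0.5772, 0.2451, 0.1561]
ee_rot: [[-0.001, -1.0, 0.008], [-1.0, 0.001, 0.004], [-0.004, -0.008, -1.0]]
wrist_force: [0.2, 0.7, -0.6]
gripper_width: 0.803
time_s: 43.38
tcp_pos: [0.572, -0.0266, 0.1486]
ee_rot: [[0.0, -1.0, -0.005], [-1.0, -0.0, 0.001], [-0.001, 0.005, -1.0]]
wrist_force: [-0.4, 0.8, 0.9]
gripper_width: 0.999
[ 0.57203772 -0.02602493  0.14862158]
[309.79138511 263.53137417]
```

View pics/s13.png

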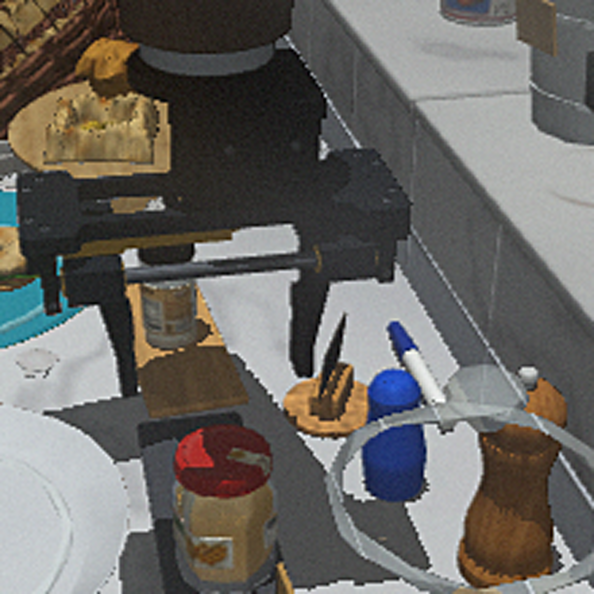

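View pics/w13.png

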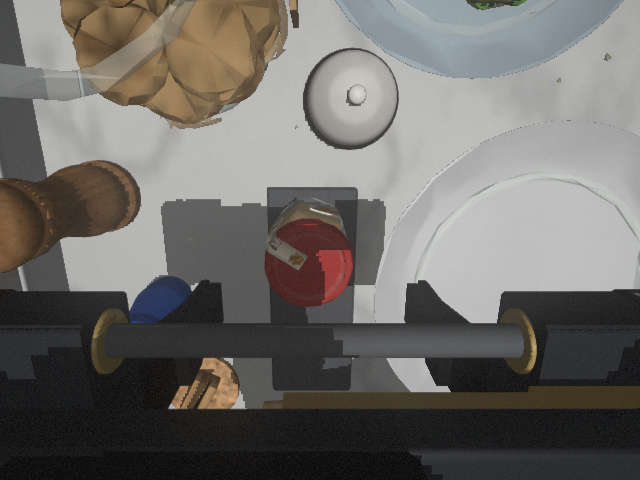

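```bash
python3 -m inch '[{"jaw":0,"x":0.04,"y":0,"z":-0.2,"ax":0,"ay":-0.03,"az":0},{"jaw":0,"x":0,"y":0,"z":-0.25,"ax":0,"ay":0,"az":0},{"jaw":0,"x":0,"y":0,"z":-0.25,"ax":0,"ay":0,"az":0},{"jaw":0,"x":0,"y":0,"z":-0.2,"ax":0,"ay":0,"az":0},{"jaw":0,"x":0,"y":0,"z":0,"ax":0,"ay":0,"az":0}]'
```

```text
time_s: 44.1
tcp_pos: [0.5738, -0.023, 0.0894]
ee_rot: [[0.006, -1.0, -0.002], [-1.0, -0.006, 0.001], [-0.001, 0.002, -1.0]]
wrist_force: [0.3, -0.0, -0.2]
gripper_width: 0.998
```

```bash
python3 -m inch '[{"jaw":0,"x":0.01,"y":-0.04,"z":-0.2,"ax":0,"ay":0,"az":0},{"jaw":0,"x":0,"y":0,"z":-0.25,"ax":0,"ay":0,"az":0},{"jaw":0,"x":0,"y":0,"z":-0.25,"ax":0,"ay":0,"az":0},{"jaw":0,"x":0,"y":0,"z":-0.06,"ax":0,"ay":0,"az":0},{"jaw":0,"x":0,"y":0,"z":0,"ax":0,"ay":0,"az":0}]'
```

```text
time_s: 44.72
tcp_pos: [0.5748, -0.0258, 0.0407]
ee_rot: [[0.005, -1.0, -0.001], [-1.0, -0.005, 0.001], [-0.001, 0.001, -1.0]]
wrist_force: [0.9, -0.4, 0.3]
gripper_width: 0.995
```

```bash
python3 -m inch '[{"jaw":255,"x":0,"y":0,"z":0,"ax":0,"ay":0,"az":0},{"jaw":255,"x":0,"y":0,"z":0,"ax":0,"ay":0,"az":0},{"jaw":255,"x":0,"y":0,"z":0,"ax":0,"ay":0,"az":0},{"jaw":255,"x":0,"y":0,"z":0,"ax":0,"ay":0,"az":0},{"jaw":255,"x":0,"y":0,"z":0,"ax":0,"ay":0,"az":0},{"jaw":255,"x":0,"y":0,"z":0,"ax":0,"ay":0,"az":0}]';python3 -m inch '[{"jaw":255,"x":0,"y":0,"z":0.25,"ax":0,"ay":0,"az":0},{"jaw":255,"x":0,"y":0,"z":0.4,"ax":0,"ay":0,"az":0},{"jaw":255,"x":0,"y":0,"z":0.3,"ax":0,"ay":0,"az":0},{"jaw":255,"x":0,"y":0,"z":0,"ax":0,"ay":0,"az":0},{"jaw":255,"x":0.05,"y":0.5,"z":0,"ax":0,"ay":0,"az":0},{"jaw":255,"x":0.05,"y":0.7,"z":0,"ax":0,"ay":0,"az":0},{"jaw":255,"x":0.05,"y":0.7,"z":0,"ax":0,"ay":0,"az":0},{"jaw":255,"x":0,"y":0.7,"z":0,"ax":0,"ay":0,"az":0},{"jaw":255,"x":0,"y":0.5,"z":0,"ax":0,"ay":0,"az":0},{"jaw":255,"x":0,"y":0.2,"z":0,"ax":0,"ay":0,"az":0},{"jaw":255,"x":0,"y":0,"z":0,"ax":0,"ay":0,"az":0}]'
```

```text
time_s: 45.48
tcp_pos: [0.5753, -0.0256, 0.042]
ee_rot: [[0.006, -1.0, 0.001], [-1.0, -0.006, 0.002], [-0.002, -0.001, -1.0]]
wrist_force: [0.3, 0.3, -0.3]
gripper_width: 0.67
time_s: 46.85
tcp_pos: [0.5763, 0.1759, 0.0931]
ee_rot: [[-0.001, -1.0, -0.017], [-1.0, 0.001, -0.001], [0.001, 0.017, -1.0]]
wrist_force: [0.1, -0.4, -5.1]
gripper_width: 0.667
```

```bash
python3 -m inch '[{"jaw":255,"x":0.1,"y":0.08,"z":-0.1,"ax":0,"ay":-0.1,"az":0},{"jaw":255,"x":0,"y":0,"z":-0.2,"ax":0,"ay":0,"az":0},{"jaw":255,"x":0,"y":0,"z":-0.2,"ax":0,"ay":0,"az":0},{"jaw":255,"x":0,"y":0,"z":-0.1,"ax":0,"ay":0,"az":0},{"jaw":255,"x":0,"y":0,"z":0,"ax":0,"ay":0,"az":0}]'
```

```text
time_s: 47.48
tcp_pos: [0.5816, 0.1768, 0.0529]
ee_rot: [[-0.006, -1.0, -0.003], [-1.0, 0.006, -0.003], [0.003, 0.003, -1.0]]
wrist_force: [0.6, 0.4, -4.5]
gripper_width: 0.669
```

```bash
python3 -m inch '[{"jaw":255,"x":0.02,"y":0.08,"z":-0.07,"ax":0.02,"ay":-0.02,"az":0.03},{"jaw":255,"x":0,"y":0,"z":-0.07,"ax":0,"ay":0,"az":0},{"jaw":255,"x":0,"y":0,"z":-0.04,"ax":0,"ay":0,"az":0}]';python3 -m inch '[{"jaw":255,"x":0,"y":0,"z":-0.02,"ax":0,"ay":0,"az":0}]'
```

```text
time_s: 47.85
tcp_pos: [0.5836, 0.1824, 0.0423]
ee_rot: [[0.0, -1.0, 0.003], [-1.0, -0.0, 0.001], [-0.001, -0.003, -1.0]]
wrist_force: [0.9, 0.1, -4.1]
gripper_width: 0.667
time_s: 47.98
tcp_pos: [0.5837, 0.1824, 0.0419]
ee_rot: [[0.001, -1.0, 0.003], [-1.0, -0.001, 0.001], [-0.001, -0.003, -1.0]]
wrist_force: [-2.7, -0.4, 4.7]
gripper_width: 0.672
```

```bash
python3 -m inch '[{"jaw":10,"x":0,"y":0,"z":0,"ax":0,"ay":0,"az":0},{"jaw":10,"x":0,"y":0,"z":0,"ax":0,"ay":0,"az":0},{"jaw":10,"x":0,"y":0,"z":0,"ax":0,"ay":0,"az":0},{"jaw":10,"x":0,"y":0,"z":0,"ax":0,"ay":0,"az":0},{"jaw":10,"x":0,"y":0,"z":0.3,"ax":0,"ay":0,"az":0},{"jaw":10,"x":0,"y":0,"z":0.4,"ax":0,"ay":0,"az":0},{"jaw":10,"x":0,"y":0,"z":0.4,"ax":0,"ay":0,"az":0},{"jaw":10,"x":0,"y":0,"z":0.4,"ax":0,"ay":0,"az":0},{"jaw":10,"x":0,"y":0,"z":0.4,"ax":0,"ay":0,"az":0},{"jaw":10,"x":0,"y":0,"z":0,"ax":0,"ay":0,"az":0}]'; python3 -m inch '[{"jaw":10,"x":-0.1,"y":-0.6,"z":0.4,"ax":0,"ay":0,"az":0},{"jaw":10,"x":-0.1,"y":-0.8,"z":0.4,"ax":0,"ay":0,"az":0},{"jaw":10,"x":-0.1,"y":-0.8,"z":0,"ax":0,"ay":0,"az":0},{"jaw":10,"x":-0.1,"y":-0.8,"z":0,"ax":0,"ay":0,"az":0},{"jaw":10,"x":-0.1,"y":-0.8,"z":0,"ax":0,"ay":0,"az":0},{"jaw":10,"x":-0.1,"y":-0.8,"z":0,"ax":0,"ay":0,"az":0},{"jaw":10,"x":0,"y":-0.2,"z":0,"ax":0,"ay":0,"az":0},{"jaw":10,"x":0,"y":0,"z":0,"ax":0,"ay":0,"az":0}]'
python3 - <<'E'
from h import *
cv2.imwrite('pics/t14f.png',cv2.cvtColor(capture('top'),cv2.COLOR_RGB2BGR))
a=cv2.imread('pics/t14f.png')
cv2.imwrite('pics/t14.png',cv2.resize(a[190:310,200:360],None,fx=5,fy=5,interpolation=cv2.INTER_CUBIC))
cv2.imwrite('pics/t0.png',cv2.resize(cv2.imread('pics/top0.png')[190:310,200:360],None,fx=5,fy=5,interpolation=cv2.INTER_CUBIC))
snap('side','s14')
print(sense()['tcp_pos'])
E
```

```text
time_s: 49.22
tcp_pos: [0.5863, 0.1833, 0.1621]
ee_rot: [[0.002, -1.0, 0.011], [-1.0, -0.002, 0.004], [-0.004, -0.011, -1.0]]
wrist_force: [0.9, -0.5, -1.3]
gripper_width: 0.963
time_s: 50.22
tcp_pos: [0.5445, -0.1121, 0.2022]
ee_rot: [[0.003, -1.0, -0.002], [-1.0, -0.003, 0.003], [-0.003, 0.002, -1.0]]
wrist_force: [0.0, 0.3, 0.1]
gripper_width: 0.963
[ 0.54472475 -0.11105501  0.2024298 ]
```

View pics/t14.png

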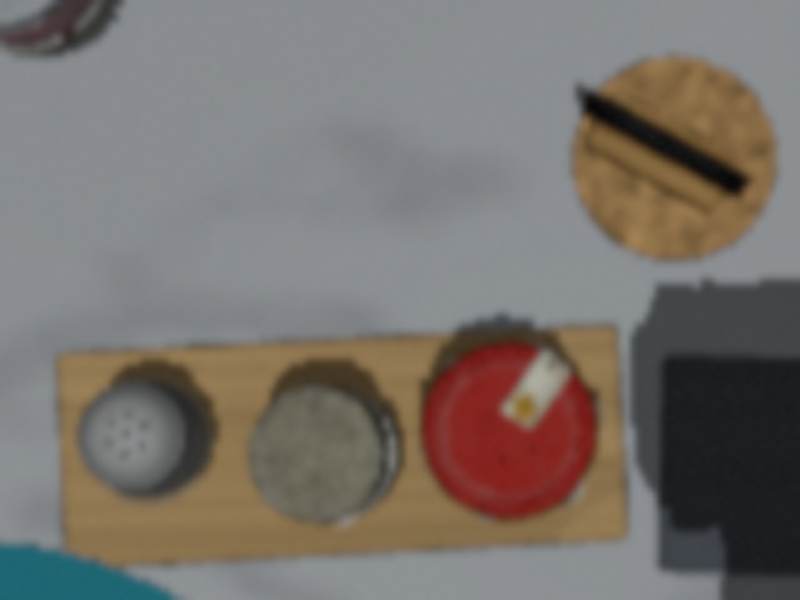

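View pics/t0.png

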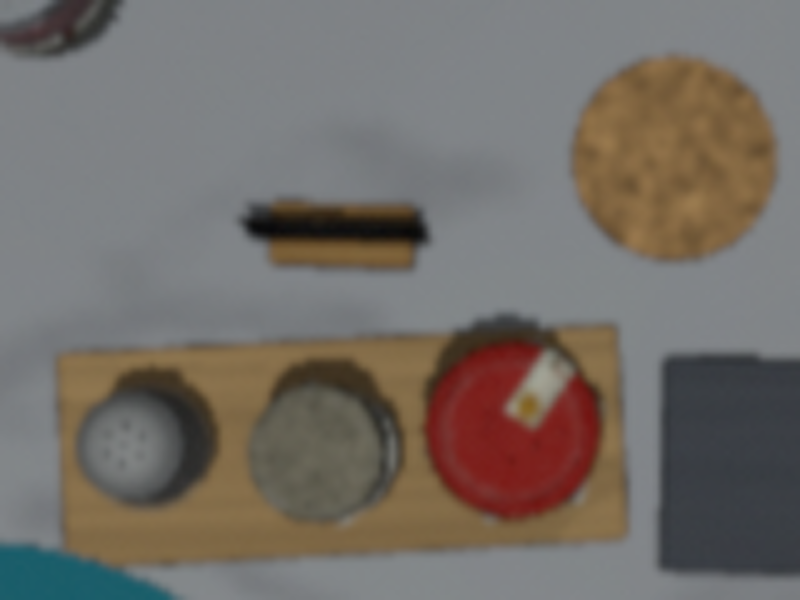

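View pics/s14.png

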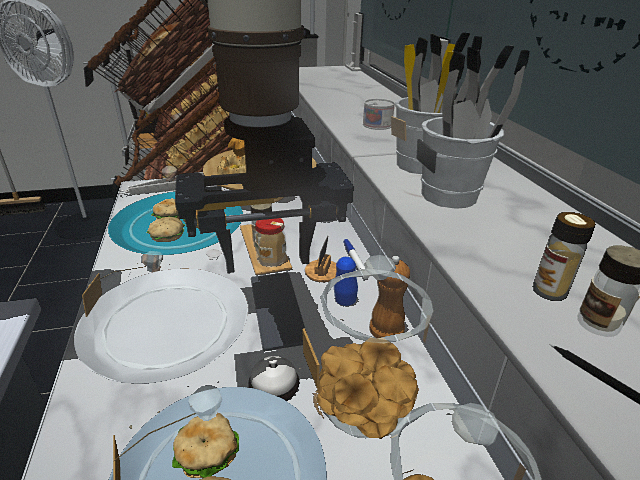

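```bash
python3 -c "
from station import *
print(finish_job(), sense()['time_s'])"
```

```text
the job is handed in; nothing more can be done
the job is handed in; nothing more can be done
```

I moved the honey jar, spice jar and salt shaker onto the dark side board. I then stood the price sign on the cork coaster and let go of it, and put each of the three back on its own spot. The job was handed in at about 50 s. I turned the sign about 28° on the coaster so the gripper body would clear the salt shaker on the side board.

**Last checks, comparing top-camera pictures before and after:**
- **Salt shaker:** about 3.5 mm from where it started.
- **Honey jar:** about 1.5 mm from where it started.
- **Spice jar:** no visible shift.
- **Sign:** upright, centre about 5 mm from the coaster's centre. The gripper's own position when it let go suggested about 2–3 mm; both are well inside 15 mm.
- **Bystanders:** the jam jar, pepper mill, pen and the blue look-alike shaker showed no movement in the pictures, but I did not measure them individually.
- **Gripper:** open and clear of everything at hand-in.

On the first descent to the honey jar, the gripper drifted about 10 mm and tilted slightly. It touched nothing, and I corrected it before gripping. The largest wrist forces in the readings, about 10 N, came when setting things down.

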